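Line up fired clay pieces by size on the sorting board

ROBOT

A 6-joint arm with a two-finger parallel gripper is mounted at the origin on a cart in front of the work surface, level with it; the furniture and walls round the work are solid. World frame = base frame: x ahead of the robot, y to its left, z up, the work surface at z = 0. Lengths are in m, angles in rad, forces in N, time in s.
With the tool pointing down it reaches from about 0.325 to 0.775 m from the base axis. Payload 5.5 kg.
Tool frame: the origin (TCP) lies midway between the tips of the shut fingers; the grasp point (between the pads) lies 19 mm behind it; z points along the fingers, y is the direction in which the jaws open and shut (so a half turn about z gives the same grasp; the last joint's range is limited). The gripper opens to 88 mm and grips with 3 to 60 N. Pads are 20 mm wide; open, the fingers measure 115 mm over their backs; the gripper's body (75 mm by 178 mm) begins 61 mm behind the grasp point.
Start: joints at [-1.245, 0.091, 1.231, -0, 1.82, -0.057], TCP at [0.224, -0.557, 0.223] pointing down, gripper open.
Joint ranges: [-2.87, 2.87], [-0.86, 2.18], [0.17, 2.46], [-1.51, 4.65], [0.06, 2.69], [-2.65, 2.65]. Speed limits (rad/s): [2.57, 2.57, 3.01, 3.14, 3.14, 3.14].

INTERFACE

Orientations are given as a unit quaternion [x, y, z, w].
In Python, from station import sense, get_image, calibration, close_job gives the robot as it stands.
- The arm moves only by the tool carry_out, never from a script. Its argument "increments" is one flat list of numbers, 7 for each row, row after row: the shift along the tool's x, y, z in mm, then the turn, a rotation vector about the tool's x, y, z in degrees, then the opening, from 0 (shut) to 1 (fully open). In form: [x, y, z, ax, ay, az, fingers, x, y, z, ax, ay, az, fingers, ...]. A call has 1 to 12 rows; each row shifts and turns the pose as measured when the row begins, along the tool's axes as they then stand; what a row does not reach is not made up. A row lasts 1/10 s, in which the tool goes at most 50 mm and 8.59 degrees, less where a joint would pass 70% of its speed; a pose out of reach is approached as far as the arm can. A call is refused whole if a number of a shift passes 50 or a number of a turn 8.59, either way. A call with a gripper value outside its range is refused whole. The fingers move at their own pace and stop on an object; "force" is the grip in N (left out, the last holds). Time passes only in rows, so rows that do not move let the fingers close. It gives the time, the measured TCP pose, the force and the opening at its end, in the units of the state.
- sense(): the state, without advancing time (a new reading comes with each control period).
- get_image(name): name is "side" or "top" or "wrist"; returns the picture (400x640x3 uint8, red, green, blue); there is no depth.
- calibration(name): a dict with "fx", "fy", "cx", "cy" (pixels), "R" (3x3) and "t" (3): a world point X has camera coordinates R X + t; the wrist camera has in their place "hand_eye" (4x4, takes a point from camera to tool coordinates, whose origin is the TCP and whose axes are the flange's). Camera axes: x right, y down, z forward; pixel columns grow to the right and rows downward; lengths in m; the calibration is good to about 2 mm. The wrist camera is an equidistant fisheye: a pixel r from the principal point sees the ray r / f radians off the axis. A picture is of the moment at which its call begins: read the wrist's pose just before it. calibration takes no time and is no camera call.
- close_job(): hands the job in, once; it reports no verdict.
The state is a dict: "time_s": time; "qpos": joint angles; "joint_velocities": joint speeds; "tau": joint torques, N m; "tool_pos": TCP position; "eef_rot": TCP orientation; "wrist_force": force on the tool from outside, world axes, zero at the start; "ft_torque": the same for the moment, N m; "opening": finger opening in m.
Only numpy, scipy, OpenCV 4.12 (cv2) and the standard library are available. Lean on these libraries where they do the work, as an engineer would, in place of code of your own. Each camera call takes 0.05 s, during which the arm holds its last target.

TASK

Lay the four loose grey clay pieces (small oval chip, larger oval pebble, half-shell, rectangular strip) on the four blue marks of the sorting board in order of length: the shortest on the mark next to the red block, the longest on the mark next to the white block. Each piece should lie flat, centred on its mark and lengthwise along it, either way round. The red block may be at either end of the row.

Things in the scene. Friction and masses are not known exactly. Their poses are not given: they have to be found in the camera images.
- small_chip: The smallest piece: a small oval grey clay chip with pressed dots, loose, 35 mm wide (its x), 50 mm long (its y), 8 mm thick; origin at the centre of its underside, z up; pinch it across its width at the middle. First in the order.
- pebble: A larger oval grey clay piece with a pressed spiral, loose, 50 mm wide (its x), 70 mm long (its y), 9 mm thick; origin at the centre of its underside, z up; pinch it across its width at the middle. Second in the order.
- half_shell: A half-disc-shaped grey clay piece with concentric ribs (one long side straight, one curved), loose, 55 mm wide (its x), 90 mm long (its y), 8 mm thick; origin at the centre of its underside, z up; pinch it across its width at the middle. Third in the order.
- square_strip: A rectangular grey clay strip with pressed pattern, loose, 55 mm wide (its x), 151 mm long (its y), 8 mm thick; origin at the centre of its underside, z up; pinch it across its width at the middle. Longest, fourth in the order.
- mark_a: Leftmost (seen from the robot) of four identical blue marks, 92 mm apart in a row on the fixed sorting board: flat painted rectangle, 150 mm long (its x, away from the robot), 62 mm wide (its y, along the row); origin at its centre on the board's top face, 12 mm above the table. A low rail along the board's far edge (12 mm high) begins 94 mm beyond the mark's centre. Board place and yaw vary.
- mark_b: Second from the left of four identical blue marks, 92 mm apart in a row on the fixed sorting board: flat painted rectangle, 150 mm long (its x, away from the robot), 62 mm wide (its y, along the row); origin at its centre on the board's top face, 12 mm above the table. A low rail along the board's far edge (12 mm high) begins 94 mm beyond the mark's centre. Board place and yaw vary.
- mark_c: Third from the left of four identical blue marks, 92 mm apart in a row on the fixed sorting board: flat painted rectangle, 150 mm long (its x, away from the robot), 62 mm wide (its y, along the row); origin at its centre on the board's top face, 12 mm above the table. A low rail along the board's far edge (12 mm high) begins 94 mm beyond the mark's centre. Board place and yaw vary.
- mark_d: Rightmost of four identical blue marks, 92 mm apart in a row on the fixed sorting board: flat painted rectangle, 150 mm long (its x, away from the robot), 62 mm wide (its y, along the row); origin at its centre on the board's top face, 12 mm above the table. A low rail along the board's far edge (12 mm high) begins 94 mm beyond the mark's centre. Board place and yaw vary.
- red_stop: Fixed red block, 26 x 26 x 14 mm, at a far corner of the plywood sorting board (186 x 440 x 12 mm), left or right: 77 mm farther from the robot than the end mark's centre and 65 mm outward from it; origin at the centre of its underside. The shortest piece goes on the mark next to it.
- white_stop: Fixed white block, 26 x 26 x 14 mm, at a far corner of the plywood sorting board (186 x 440 x 12 mm), left or right: 77 mm farther from the robot than the end mark's centre and 65 mm outward from it; origin at the centre of its underside. The longest piece goes on the mark next to it.
Mind the look-alikes: they are no part of the job. What is shaped like the small_chip but brown is not meant.

How it is judged:
By the outcome, as a careful person would: the job done as asked, in the order asked, and still so for the second after the job is handed in, with the robot touching nothing.
It also fails if it takes over 88 s, if anything falls off the work surface, if the arm or the gripper's body presses on something with over 40 N, if the wrist force passes 120 N, or if a joint passes its speed limit or range.

## Working session

There is one attempt and no reset: what is moved stays moved. The work goes in short steps, Python scripts to look and compute and a tool call to move; the robot and the scene stay as the last step left them, time stands still between calls to the robot, and variables do not carry over. Pictures are saved under pics/ and viewed, and the job is handed in when it is done.

Besides the shell and the picture viewer there is one more tool, called after "Request:" by a JSON object that holds its "method" and its "body", one argument or row to a line. carry_out: Moves the arm, as the interface text tells. Its arguments: {"type":"object","properties":{"increments":{"type":"array","items":{"type":"number"}},"force":{"type":"number"}},"required":["increments"]}

```bash
ls; mkdir -p pics
python3 - <<'E'
from station import *
import cv2
s=sense();print(s)
for n in("top","side"):
    im=get_image(n);cv2.imwrite(f"pics/{n}0.png",im[:,:,::-1]);print(n,calibration(n))
im=get_image("wrist");cv2.imwrite("pics/wrist0.png",im[:,:,::-1]);print(calibration("wrist"))
E
```

```text
pics
{'time_s': 0.0, 'qpos': array([-1.24469598e+00,  9.18539994e-02,  1.23188248e+00, -4.36260893e-05,
        1.81982253e+00, -5.66956888e-02]), 'joint_velocities': array([ 0.00095892, -0.00014986, -0.00074189,  0.00129092,  0.00025811,
       -0.00054511]), 'tau': array([-2.63769653e-04, -4.46448326e+01, -4.06449616e+01,  6.98865275e-02,
        2.93878291e-02, -1.37793372e-04]), 'tool_pos': array([ 0.22399766, -0.55628763,  0.22151173]), 'eef_rot': array([ 9.81739791e-01,  1.90226221e-01, -1.52990584e-04, -9.71435359e-04]), 'wrist_force': array([-0.18949583,  0.07082523,  0.32868724]), 'ft_torque': array([-0.02738373,  0.02589523, -0.01404381]), 'opening': 0.08774372602825288}
top {'fx': 436.9387075945108, 'fy': 436.9387075945108, 'cx': 313.4268964699955, 'cy': 202.15089186177042, 'R': array([[ 0.13008542, -0.99149364,  0.00426075],
       [-0.97105002, -0.12826917, -0.20151645],
       [ 0.2003488 ,  0.02207695, -0.97947586]]), 't': array([-0.02083779,  0.51598308,  1.03600354])}
side {'fx': 415.79982794611726, 'fy': 415.79982794611726, 'cx': 327.644575603616, 'cy': 192.8662871484563, 'R': array([[-0.8403322 , -0.5420261 ,  0.00703541],
       [-0.36737346,  0.55991937, -0.74264867],
       [ 0.3985957 , -0.62665621, -0.66964428]]), 't': array([0.47448765, 0.19475338, 0.97221603])}
{'fx': 309.70691628693146, 'fy': 309.70691628693146, 'cx': 317.20003088291145, 'cy': 204.94490626193684, 'hand_eye': array([[ 8.51828545e-04, -9.57966523e-01, -2.86878747e-01,
         7.80128660e-02],
       [ 9.99999088e-01,  5.15273852e-04,  1.24865530e-03,
        -1.03214054e-04],
       [-1.04834886e-03, -2.86879549e-01,  9.57966088e-01,
        -1.62571220e-01],
       [ 0.00000000e+00,  0.00000000e+00,  0.00000000e+00,
         1.00000000e+00]])}
```

View pics/top0.png

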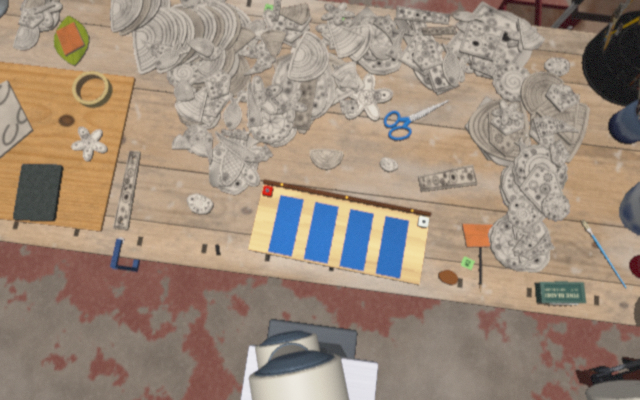

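View pics/side0.png

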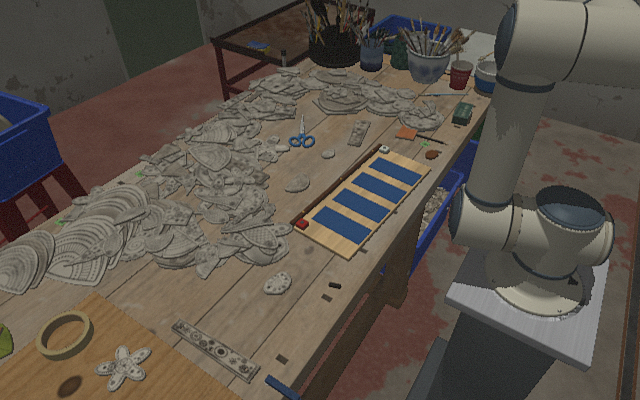

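View pics/wrist0.png

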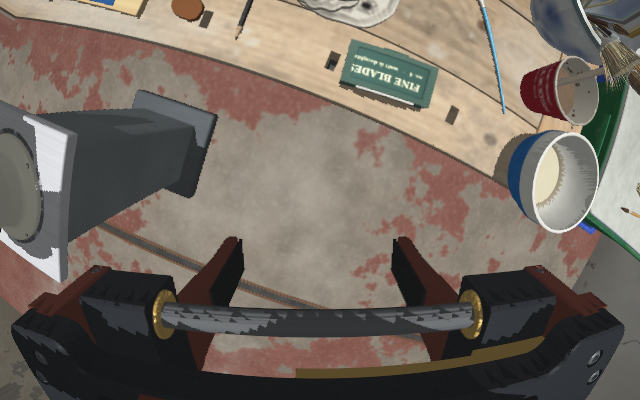

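Top view: the board is at about (340,232), with the red block at (268,190) on the left and the white block at (424,221) on the right. Candidates:
- **Chip:** grey oval at (389,164). The brown oval at (447,277) is a look-alike.
- **Pebble:** oval at (200,204).
- **Half-shell:** (326,158). The shells in the heap are scenery.
- **Strip:** (447,178) or the longer bar at (128,190).

I'll check these by size and in close crops.

```bash
cat > h.py <<'E'
import numpy as np, cv2
from station import *
from scipy.spatial.transform import Rotation as Ro
def cast(name,uv,z):
    c=calibration(name);R=np.array(c['R']);t=np.array(c['t'])
    uv=np.atleast_2d(uv).astype(float)
    d=np.c_[(uv[:,0]-c['cx'])/c['fx'],(uv[:,1]-c['cy'])/c['fy'],np.ones(len(uv))]@R
    o=-R.T@t
    return o+d*((z-o[2])/d[:,2])[:,None]
def castw(uv,z,s):
    c=calibration('wrist');H=np.array(c['hand_eye'])
    uv=np.atleast_2d(uv).astype(float)
    x=(uv[:,0]-c['cx'])/c['fx'];y=(uv[:,1]-c['cy'])/c['fy'];th=np.hypot(x,y)
    k=np.where(th>1e-9,np.sin(th)/np.maximum(th,1e-9),1)
    d=np.c_[x*k,y*k,np.cos(th)]
    R=Ro.from_quat(s['eef_rot']).as_matrix()
    d=d@H[:3,:3].T@R.T; o=R@H[:3,3]+s['tool_pos']
    return o+d*((z-o[2])/d[:,2])[:,None]
def rect(P):
    (c,(w,h),a)=cv2.minAreaRect((P[:,:2]*1000).astype(np.float32))
    if w<h: w,h,a=h,w,a+90
    return np.round([c[0],c[1],w,h,(a+90)%180-90],1)  # long axis angle deg
E
python3 - <<'E'
from h import *
im=cv2.imread('pics/top0.png')
a=im[125:300,180:490];cv2.imwrite('pics/crop0.png',cv2.resize(a,None,fx=2.5,fy=2.5,interpolation=cv2.INTER_CUBIC))
hsv=cv2.cvtColor(im,cv2.COLOR_BGR2HSV)
m=cv2.inRange(hsv,(105,150,80),(125,255,255));m[:, :240]=0;m[:,440:]=0;m[:185]=0
cs,_=cv2.findContours(m,cv2.RETR_EXTERNAL,cv2.CHAIN_APPROX_NONE)
for c in cs:
    if cv2.contourArea(c)>300: print('mark',rect(cast('top',c[:,0],.012)))
for (x0,y0,x1,y1),n in [((375,152,404,176),'chip'),((180,188,222,220),'peb'),((305,143,350,174),'shell'),((412,160,486,196),'strip'),((112,145,146,236),'bar'),((434,266,462,290),'brown')]:
    r=hsv[y0:y1,x0:x1]; print(n,r[0,0],r[(y1-y0)//2,(x1-x0)//2])
    g=r[:,:,1]; t,mm=cv2.threshold(g,0,255,cv2.THRESH_BINARY_INV+cv2.THRESH_OTSU) if n!='brown' else cv2.threshold(g,0,255,cv2.THRESH_OTSU)
    mm=cv2.morphologyEx(mm,cv2.MORPH_CLOSE,np.ones((3,3)))
    cs,_=cv2.findContours(mm,cv2.RETR_EXTERNAL,cv2.CHAIN_APPROX_NONE)
    c=max(cs,key=cv2.contourArea)[:,0]+[x0,y0]; print(t,rect(cast('top',c,.006)))
E
```

```text
mark [ 435.3 -164.7  142.8   56.5   -3.7]
mark [441.8 -73.3 143.7  56.8  -3.8]
mark [448.2  18.6 142.8  56.5  -4.2]
mark [454.7 110.2 143.5  56.9  -4.1]
chip [ 16  67 183] [ 17  30 193]
47.0 [ 650.6 -144.2   61.2   44.   -82.4]
peb [ 15  69 186] [ 17  30 211]
47.0 [481.1 342.1  71.2  49.4  79.1]
shell [ 15  72 185] [ 15  39 172]
54.0 [642.8  20.5 103.2  60.8 -82.4]
strip [ 15  65 180] [ 16  40 166]
59.0 [ 629.4 -296.9  192.2   90.   -85.1]
bar [ 16 137 193] [ 17  39 190]
92.0 [494.3 531.1 246.9  86.3  11.9]
brown [ 15  62 201] [ 12 164 140]
110.0 [ 378.9 -312.6   45.3   32.3  -82.5]
```

View pics/crop0.png

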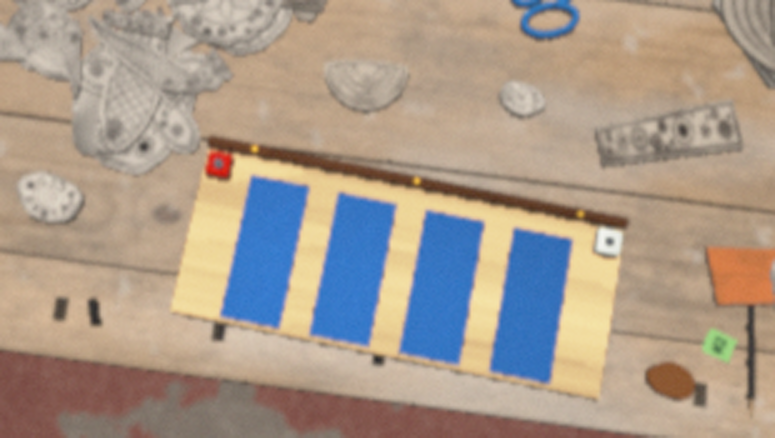

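Choices, each matching the stated sizes (the small crops over-read where they caught shadow):
- **Chip:** (389,164), grey. The brown one is ruled out.
- **Pebble:** (200,204), 71x49 mm.
- **Half-shell:** (326,158).
- **Strip:** (447,178), about 150 mm long. The bar at the left is about 230 mm, so it's ruled out.

Red is at the left, so mark a takes the chip, b the pebble, c the half-shell and d the strip.

```bash
cat >> h.py <<'E'
def theta(s):
    R=Ro.from_quat(s['eef_rot']).as_matrix(); return np.degrees(np.arctan2(R[1,0],R[0,0]))
def plan(x,y,z,th,grip,vmax=45,wmax=8,s=None):
    "print per-row suggestions in tool axes (mm,deg)"
    s=s or sense();R=Ro.from_quat(s['eef_rot']).as_matrix();p=s['tool_pos']*1000
    t0=theta(s);d=np.array([x,y,z])-p
    dth=(th-t0+180)%360-180
    n=int(max(1,np.ceil(np.linalg.norm(d)/vmax),np.ceil(abs(dth)/wmax)))
    # tilt fix
    a=np.radians(t0);Rd=np.array([[np.cos(a),np.sin(a),0],[np.sin(a),-np.cos(a),0],[0,0,-1]])
    tilt=Ro.from_matrix(R.T@Rd).as_rotvec(degrees=True)
    out=[]
    for i in range(n):
        a=np.radians(t0+dth*i/n)
        Rr=np.array([[np.cos(a),np.sin(a),0],[np.sin(a),-np.cos(a),0],[0,0,-1]])
        out.append([*np.round(Rr.T@d/n,1),*(np.round(tilt[:2],1) if i==n-1 else (0,0)),round(-dth/n,2),grip])
    print('pos',np.round(p,1),'th',round(t0,1),'tilt',tilt.round(2),'dth',round(dth,1),'rows',n)
    for o in out: print(','.join(f'{v:g}' for v in o))
def st():
    s=sense();print(round(s['time_s'],2),np.round(s['tool_pos']*1000,1),'th',round(theta(s),1),'F',np.round(s['wrist_force'],1),'op',round(s['opening']*1000,1),'q',np.round(s['qpos'],2));return s
E
python3 -c "
from h import *
plan(620,-297,200,95,1)"
```

```text
pos [ 224.  -556.4  221.8] th 21.9 tilt [-0.09 -0.    0.  ] dth 73.1 rows 11
42.2,-8.4,2,0,0,-6.64,1
42.9,-3.5,2,0,0,-6.64,1
43,1.5,2,0,0,-6.64,1
42.5,6.5,2,0,0,-6.64,1
41.5,11.3,2,0,0,-6.64,1
39.9,16.1,2,0,0,-6.64,1
37.8,20.6,2,0,0,-6.64,1
35.2,24.8,2,0,0,-6.64,1
32.1,28.7,2,0,0,-6.64,1
28.5,32.2,2,0,0,-6.64,1
24.6,35.3,2,-0.1,-0,-6.64,1
```

Request:
{"method": "carry_out", "body": {
  "increments": [42,-8,2,0,0,-6.6,1,43,-4,2,0,0,-6.6,1,43,1,2,0,0,-6.6,1,42,6,2,0,0,-6.6,1,41,11,2,0,0,-6.6,1,40,16,2,0,0,-6.6,1,38,21,2,0,0,-6.6,1,35,25,2,0,0,-6.6,1,32,29,2,0,0,-6.6,1,28,32,2,0,0,-6.6,1,25,35,2,0,0,-6.6,1,0,0,0,0,0,0,1]
}}

```text
time_s: 1.35
tool_pos: [0.6266, -0.2803, 0.1907]
eef_rot: [0.661, 0.75, 0.0, -0.006]
wrist_force: [-0.7, -0.7, -1.2]
opening: 0.0879
```

Run:
```python
from h import *
s=st();im=get_image("wrist");cv2.imwrite("pics/w1.png",im[:,:,::-1])
```

```text
1.35 [ 626.6 -280.3  190.7] th 97.2 F [-0.7 -0.7 -1.2] op 87.9 q [-0.47  0.34  1.01  0.    1.81 -0.6 ]
```

View pics/w1.png

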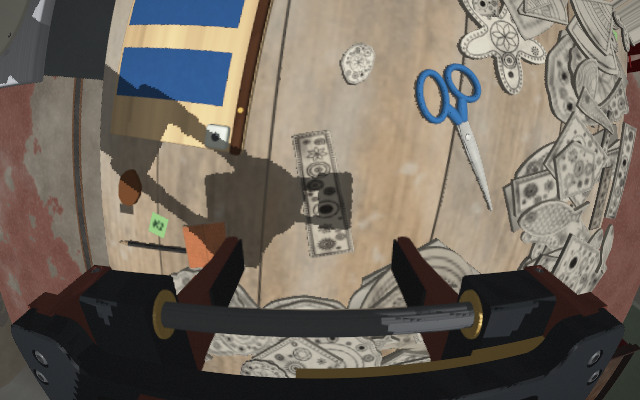

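The wrist picture shows the strip with corners at about (292,135), (328,131), (354,251) and (310,257), partly in shadow. The grey chip is at (358,63), and the white block at (217,136) sits by mark d. I'll refine the edges.

Run:
```python
from h import *
s=sense()
P=castw([[292,135],[328,131],[354,251],[310,257]],.008,s);print(P.round(3))
print(rect(P)); print('white',castw([[217,136]],.026,s), cast('top',[[424,221]],.026))
im=cv2.imread('pics/w1.png');cv2.imwrite('pics/w1c.png',cv2.resize(im[120:270,230:420],None,fx=4,fy=4,interpolation=cv2.INTER_CUBIC))
hsv=cv2.cvtColor(im,cv2.COLOR_BGR2HSV);m=cv2.inRange(hsv[:,:,1],0,55)
cv2.imwrite('pics/w1m.png',cv2.resize(m[120:270,230:420],None,fx=4,fy=4,interpolation=cv2.INTER_NEAREST))
r=cast('top',[[0,0]],0)
```

```text
[[ 0.588 -0.229  0.008]
 [ 0.627 -0.22   0.008]
 [ 0.678 -0.359  0.008]
 [ 0.625 -0.374  0.008]]
[ 631.4 -294.3  149.4   54.8  -74.4]
white [[ 0.50690453 -0.2364479   0.026     ]] [[ 0.50806914 -0.23681533  0.026     ]]
```

View pics/w1c.png

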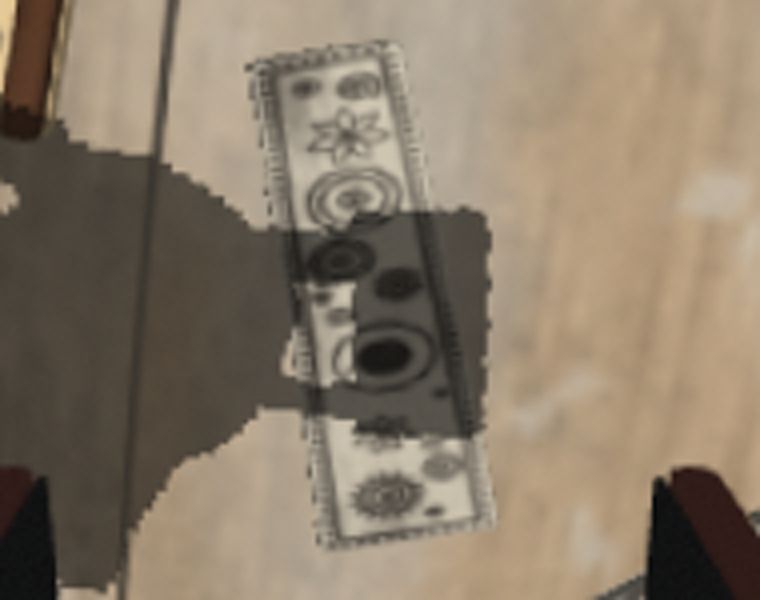

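View pics/w1m.png

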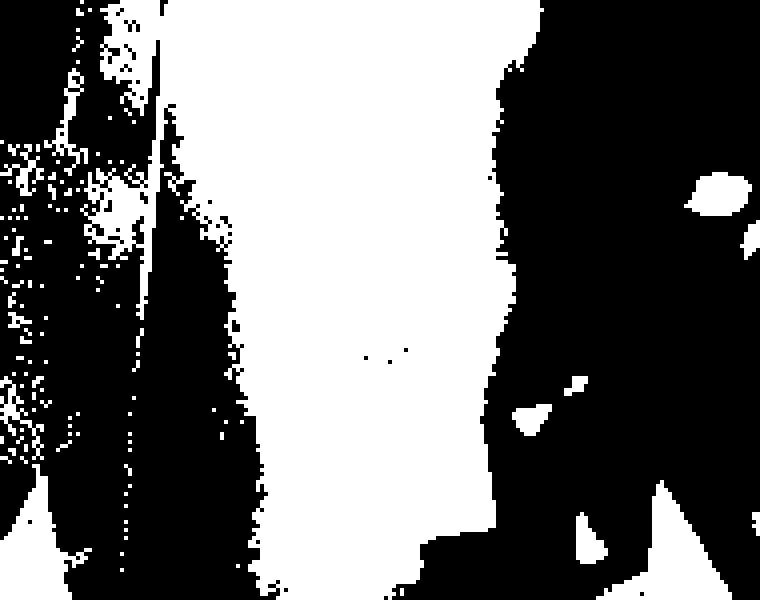

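The strip measures 149x55 mm at centre (630,-295). It tapers a little, and its long axis is at about -74°. I'll go down to it.

```bash
python3 -c "
from h import *
plan(630,-295,30,106,1,40)"
```

```text
pos [ 625.  -282.1  191. ] th 97.0 tilt [-0.47 -0.44  0.  ] dth 9.0 rows 5
-2.7,0.7,32.2,0,0,-1.8,1
-2.7,0.6,32.2,0,0,-1.8,1
-2.7,0.5,32.2,0,0,-1.8,1
-2.7,0.4,32.2,0,0,-1.8,1
-2.7,0.3,32.2,-0.5,-0.4,-1.8,1
```

Request:
{"method": "carry_out", "body": {
  "increments": [-3,1,32,0,0,-1.8,1,-3,0,32,0,0,-1.8,1,-3,0,32,0,0,-1.8,1,-3,0,32,0,0,-1.8,1,-3,0,32,-0.5,-0.4,-1.8,1,0,0,0,0,0,0,1]
}}

```text
time_s: 2.0
tool_pos: [0.6232, -0.302, 0.028]
eef_rot: [0.604, 0.797, -0.0, 0.002]
wrist_force: [-1.4, 0.3, -0.3]
opening: 0.088
```

Run:
```python
from h import *
s=st();im=get_image("wrist");cv2.imwrite("pics/w2.png",im[:,:,::-1]);plan(630,-295,3,106,1,40)
```

```text
2.0 [ 623.2 -302.    28. ] th 105.6 F [-1.4  0.3 -0.3] op 88.0 q [-0.5   0.38  1.24 -0.    1.52 -0.77]
pos [ 624.4 -302.6   31.3] th 105.6 tilt [0.26 0.31 0.  ] dth 0.4 rows 1
5.9,7.4,28.3,0.3,0.3,-0.41,1
```

View pics/w2.png

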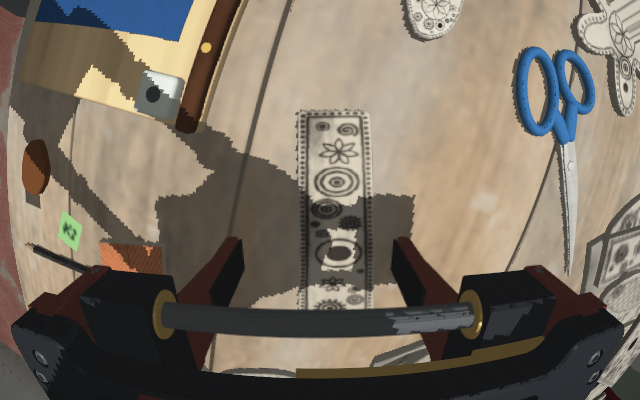

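Run:
```python
from h import *
s=st()
P=castw([[297,112],[370,112],[303,300],[373,290]],.008,s);print(P.round(4))
plan(630,-295,3,106,1,40)
```

```text
2.05 [ 624.4 -302.6   31.3] th 105.6 F [ 0.2 -0.2 -0. ] op 87.7 q [-0.5   0.38  1.24 -0.    1.52 -0.77]
[[ 0.5907 -0.2287  0.008 ]
 [ 0.6324 -0.2166  0.008 ]
 [ 0.6271 -0.3521  0.008 ]
 [ 0.673  -0.3311  0.008 ]]
pos [ 624.4 -302.6   31.3] th 105.6 tilt [0.26 0.31 0.  ] dth 0.4 rows 1
5.9,7.4,28.3,0.3,0.3,-0.41,1
```

Request:
{"method": "carry_out", "body": {
  "increments": [5.5,9,0,0.3,0.3,-1.4,1,0,0,14,0,0,0,1,0,0,12,0,0,0,1,0,0,0,0,0,0,1]
}}

```text
time_s: 2.45
tool_pos: [0.6351, -0.2967, 0.0122]
eef_rot: [0.596, 0.803, 0.0, 0.005]
wrist_force: [0.2, -0.2, 0.2]
opening: 0.0875
```

Run:
```python
from h import *
s=st();plan(632,-295,3,107,1,40)
```

```text
2.45 [ 635.1 -296.7   12.2] th 106.9 F [ 0.2 -0.2  0.2] op 87.5 q [-0.49  0.41  1.24 -0.    1.49 -0.78]
pos [ 635.1 -296.7   12.2] th 106.9 tilt [0.38 0.43 0.  ] dth 0.1 rows 1
2.6,-2.5,9.2,0.4,0.4,-0.11,1
```

Request:
{"method": "carry_out", "body": {
  "increments": [2,-2,5,0.4,0.4,0,1,0,0,4,0,0,0,1,0,0,0,0,0,0,0,0.8,0,0,0,0,0,0,0.8],
  "force": 20
}}

```text
schema error: expected a multiple of 7 numbers
```

Run:
```python
from h import *
s=st();plan(632,-295,3,107,1,40)
```

```text
2.45 [ 635.1 -296.7   12.2] th 106.9 F [ 0.2 -0.2  0.2] op 87.5 q [-0.49  0.41  1.24 -0.    1.49 -0.78]
pos [ 635.1 -296.7   12.2] th 106.9 tilt [0.38 0.43 0.  ] dth 0.1 rows 1
2.6,-2.5,9.2,0.4,0.4,-0.11,1
```

Request:
{"method": "carry_out", "body": {
  "increments": [2,-2,5,0.4,0.4,0,1,0,0,4,0,0,0,1,0,0,0,0,0,0,0.8,0,0,0,0,0,0,0.8],
  "force": 20
}}

```text
time_s: 2.85
tool_pos: [0.633, -0.2954, 0.0034]
eef_rot: [0.596, 0.803, -0.0, 0.0]
wrist_force: [-0.6, -0.4, -0.7]
opening: 0.075
```

Run:
```python
from h import *
s=st();plan(632,-295,3,107,1,40)
```

```text
2.85 [ 633.  -295.4    3.4] th 106.9 F [-0.6 -0.4 -0.7] op 75.0 q [-0.48  0.41  1.25 -0.    1.48 -0.78]
pos [ 633.  -295.4    3.4] th 106.9 tilt [-0.01  0.05 -0.  ] dth 0.1 rows 1
0.6,-0.9,0.4,-0,0.1,-0.11,1
```

Good. Close on it.

Request:
{"method": "carry_out", "body": {
  "increments": [0,0,0,0,0,0,0,0,0,0,0,0,0,0,0,0,0,0,0,0,0,0,0,0,0,0,0,0,0,0,0,0,0,0,0,0,0,0,0,0,0,0],
  "force": 25
}}

```text
time_s: 3.45
tool_pos: [0.6333, -0.2956, 0.0041]
eef_rot: [0.596, 0.803, -0.0, 0.001]
wrist_force: [-0.4, -0.2, -0.8]
opening: 0.0484
```

Run:
```python
from h import *
s=st();im=get_image("wrist");cv2.imwrite("pics/w3.png",im[:,:,::-1])
```

```text
3.45 [ 633.3 -295.6    4.1] th 106.9 F [-0.4 -0.2 -0.8] op 48.4 q [-0.48  0.41  1.24 -0.    1.48 -0.78]
```

View pics/w3.png

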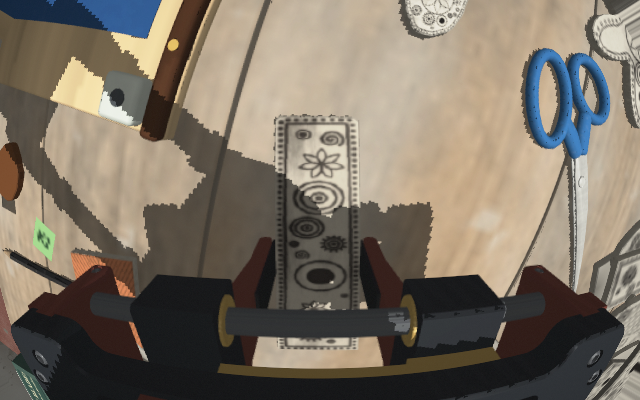

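Run:
```python
from h import *
s=sense()
P=castw([[276,118],[358,118],[357,348],[268,347]],.009,s)
R=Ro.from_quat(s['eef_rot']).as_matrix()
print(((P-s['tool_pos'])@R*1000).round(1))
plan(632,-295,110,107,0,30)
```

```text
[[ 77.3 -21.6  -5. ]
 [ 77.3  19.8  -5. ]
 [-70.   26.4  -4.8]
 [-69.4 -34.1  -4.8]]
pos [ 633.3 -295.6    4.1] th 106.9 tilt [0.03 0.1  0.  ] dth 0.1 rows 4
0.2,-0.3,-26.5,0,0,-0.03,0
0.2,-0.3,-26.5,0,0,-0.03,0
0.2,-0.3,-26.5,0,0,-0.03,0
0.2,-0.3,-26.5,0,0.1,-0.03,0
```

Request:
{"method": "carry_out", "body": {
  "increments": [0,0,-20,0,0,0,0,0,0,-30,0,0,0,0,0,0,-30,0,0,0,0,0,0,-30,0,0,0,0,0,0,0,0,0,0,0]
}}

```text
time_s: 4.0
tool_pos: [0.6314, -0.2945, 0.1134]
eef_rot: [0.596, 0.803, -0.001, -0.003]
wrist_force: [-0.5, 0.6, 0.3]
opening: 0.0483
```

Run:
```python
from h import *
s=st();plan(438.5,-165,110,176,0,30)
```

```text
4.0 [ 631.4 -294.5  113.4] th 106.9 F [-0.5  0.6  0.3] op 48.3 q [-0.48  0.36  1.11 -0.    1.67 -0.78]
pos [ 631.4 -294.5  113.4] th 106.9 tilt [-0.29 -0.21  0.  ] dth 69.1 rows 9
20,-16.3,0.4,0,0,-7.68,0
22,-13.5,0.4,0,0,-7.68,0
23.6,-10.4,0.4,0,0,-7.68,0
24.8,-7.2,0.4,0,0,-7.68,0
25.5,-3.8,0.4,0,0,-7.68,0
25.8,-0.4,0.4,0,0,-7.68,0
25.6,3.1,0.4,0,0,-7.68,0
25,6.5,0.4,0,0,-7.68,0
23.9,9.8,0.4,-0.3,-0.2,-7.68,0
```

Request:
{"method": "carry_out", "body": {
  "increments": [20,-16,0,0,0,-7.7,0,22,-14,0,0,0,-7.7,0,24,-10,0,0,0,-7.7,0,25,-7,0,0,0,-7.7,0,25,-4,0,0,0,-7.7,0,26,0,0,0,0,-7.7,0,26,3,0,0,0,-7.7,0,25,7,0,0,0,-7.7,0,24,10,0,-0.3,-0.2,-7.7,0,0,0,0,0,0,0,0,0,0,0,0,0,0,0]
}}

```text
time_s: 5.1
tool_pos: [0.4225, -0.16, 0.0925]
eef_rot: [0.009, 1.0, 0.008, -0.011]
wrist_force: [0.4, -0.4, -1.2]
opening: 0.0486
```

Run:
```python
from h import *
s=st();im=get_image("wrist");cv2.imwrite("pics/w4.png",im[:,:,::-1]);s=st();plan(438.5,-165,110,176,0,30)
```

```text
5.1 [ 422.5 -160.    92.5] th 178.9 F [ 0.4 -0.4 -1.2] op 48.6 q [-0.44 -0.28  1.81  0.01  1.64 -1.99]
5.15 [ 422.5 -160.    92.4] th 178.9 F [ 0.6 -0.8 -0.9] op 48.5 q [-0.44 -0.28  1.81  0.01  1.64 -1.99]
pos [ 422.5 -160.    92.4] th 178.9 tilt [ 0.98 -1.35 -0.01] dth -2.9 rows 1
-16.1,-4.7,-17.6,1,-1.4,2.95,0
```

View pics/w4.png

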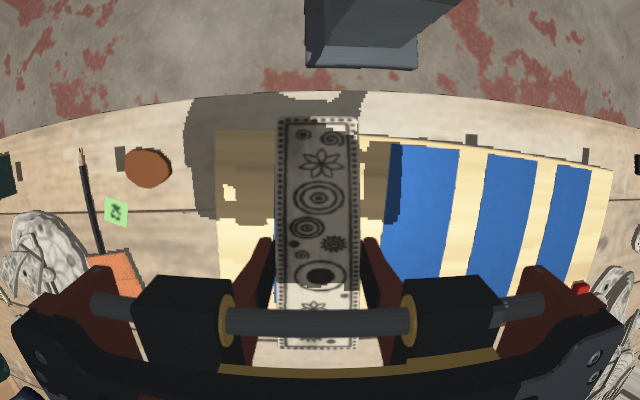

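Run:
```python
from h import *
s=sense()
print(castw([[401,142],[460,149.5],[488,153],[537,160]],.012,s).round(4))
u=np.array([np.cos(np.radians(-4)),np.sin(np.radians(-4))]);v=np.array([-u[1],u[0]])
for c in ((441.8,-73.3),(448.2,18.6)):
    print(np.array(c)-75*u-31*v,np.array(c)-75*u+31*v)
```

```text
[[ 0.3626 -0.0902  0.012 ]
 [ 0.3675 -0.036   0.012 ]
 [ 0.3695 -0.0065  0.012 ]
 [ 0.3735  0.0546  0.012 ]]
[364.82024554 -98.99275003] [369.14514692 -37.14377891]
[371.22024554  -7.09275003] [375.54514692  54.75622109]
```

Request:
{"method": "carry_out", "body": {
  "increments": [-15,-5,0,1,-1.4,3,0,0,0,20,0,0,0,0,0,0,20,0,0,0,0,0,0,0,0,0,0,0]
}}

```text
time_s: 5.55
tool_pos: [0.4405, -0.1673, 0.0492]
eef_rot: [0.04, 0.999, -0.001, 0.001]
wrist_force: [-0.4, 0.3, -2.0]
opening: 0.0484
```

Run:
```python
from h import *
s=st();plan(437.5,-165,18,176,0,30)
```

```text
5.55 [ 440.5 -167.3   49.2] th 175.4 F [-0.4  0.3 -2. ] op 48.4 q [-0.43 -0.23  1.84 -0.    1.52 -1.92]
pos [ 440.5 -167.3   49.2] th 175.4 tilt [-0.11  0.07 -0.  ] dth 0.6 rows 2
1.6,1,15.6,0,0,-0.31,0
1.6,1,15.6,-0.1,0.1,-0.31,0
```

Request:
{"method": "carry_out", "body": {
  "increments": [3,2,12,0,0,-0.6,0,0,0,10,0,0,0,0,0,0,6,0,0,0,0,0,0,0,0,0,0,0]
}}

```text
time_s: 5.95
tool_pos: [0.4385, -0.1657, 0.0197]
eef_rot: [0.036, 0.999, -0.001, 0.001]
wrist_force: [0.2, -0.8, -2.1]
opening: 0.0485
```

Run:
```python
from h import *
s=st();im=get_image("wrist");cv2.imwrite("pics/w5.png",im[:,:,::-1]);plan(437.5,-165,16,176,0,30)
```

```text
5.95 [ 438.5 -165.7   19.7] th 175.9 F [ 0.2 -0.8 -2.1] op 48.5 q [-0.43 -0.21  1.88 -0.    1.47 -1.93]
pos [ 438.8 -165.8   20.2] th 175.9 tilt [-0.13  0.11 -0.  ] dth 0.1 rows 1
1.3,0.7,4.2,-0.1,0.1,-0.09,0
```

View pics/w5.png

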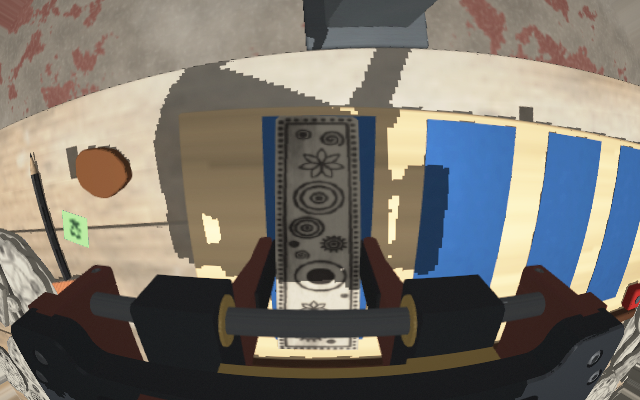

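Run:
```python
from h import *
s=sense()
R=Ro.from_quat(s['eef_rot']).as_matrix()
f=lambda uv,z:print(((castw(uv,z,s)-s['tool_pos'])@R*1000).round(1)[:,:2])
f([[264,116],[374,116]],.012)
f([[276,118],[358,118],[357,348]],.012+.0135)
im=cv2.imread('pics/w5.png');cv2.imwrite('pics/w5c.png',cv2.resize(im[230:380,230:420],None,fx=4,fy=4,interpolation=cv2.INTER_CUBIC))
```

```text
[[ 79.3 -29.6]
 [ 79.4  30.8]]
[[ 78.1 -21.2]
 [ 78.1  20.1]
 [-68.6  26.6]]
```

View pics/w5c.png

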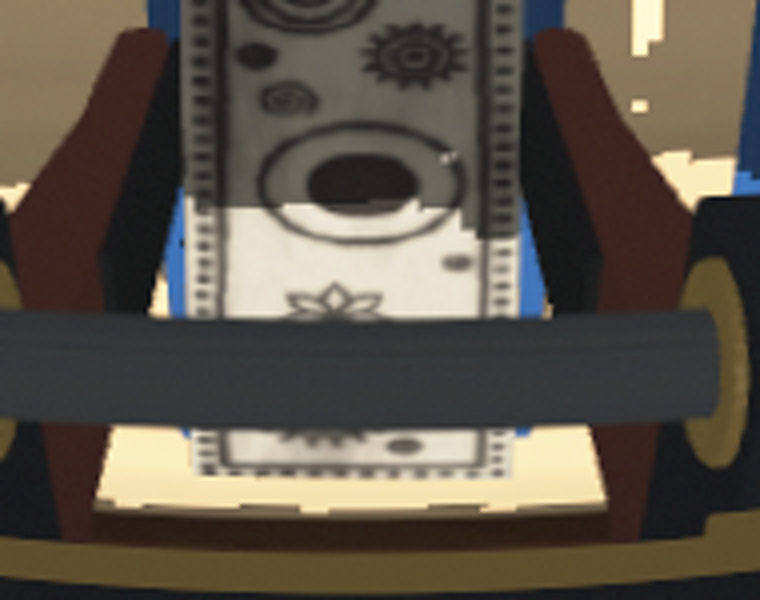

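Aligned to within about 1 mm on the mark, so I'll lower and release.

Request:
{"method": "carry_out", "body": {
  "increments": [0.5,1,3,0,0,0,0,0,0,2,0,0,0,0,0,0,0,0,0,0,0]
}}

```text
time_s: 6.3
tool_pos: [0.4392, -0.1651, 0.0164]
eef_rot: [0.036, 0.999, -0.002, 0.002]
wrist_force: [-0.1, 0.7, -1.8]
opening: 0.0483
```

Run:
```python
from h import *
s=st()
```

```text
6.3 [ 439.2 -165.1   16.4] th 175.9 F [-0.1  0.7 -1.8] op 48.3 q [-0.43 -0.21  1.89 -0.    1.46 -1.93]
```

Request:
{"method": "carry_out", "body": {
  "increments": [0,0,0.5,0,0,0,0.7,0,0,0,0,0,0,0.7,0,0,0,0,0,0,0.8,0,0,-10,0,0,0,0.9,0,0,-30,0,0,0,1,0,0,-40,0,0,0,1,0,0,-40,0,0,0,1,0,0,-30,0,0,0,1,0,0,0,0,0,0,1]
}}

```text
time_s: 7.2
tool_pos: [0.4382, -0.1644, 0.1762]
eef_rot: [0.036, 0.999, -0.002, 0.004]
wrist_force: [0.6, 0.9, -0.9]
opening: 0.0878
```

Run:
```python
from h import *
s=st();im=get_image("wrist");cv2.imwrite("pics/w6.png",im[:,:,::-1]);plan(640,10,170,98,1,40)
```

```text
7.2 [ 438.2 -164.4  176.2] th 175.9 F [ 0.6  0.9 -0.9] op 87.8 q [-0.43 -0.28  1.66 -0.    1.75 -1.93]
pos [ 437.7 -164.2  174.1] th 175.9 tilt [-0.2   0.29 -0.  ] dth -77.9 rows 10
-18.9,18.8,0.4,0,0,7.79,1
-16.2,21.2,0.4,0,0,7.79,1
-13.2,23.2,0.4,0,0,7.79,1
-9.9,24.8,0.4,0,0,7.79,1
-6.5,25.9,0.4,0,0,7.79,1
-2.9,26.5,0.4,0,0,7.79,1
0.7,26.7,0.4,0,0,7.79,1
4.3,26.3,0.4,0,0,7.79,1
7.9,25.5,0.4,0,0,7.79,1
11.3,24.2,0.4,-0.2,0.3,7.79,1
```

View pics/w6.png

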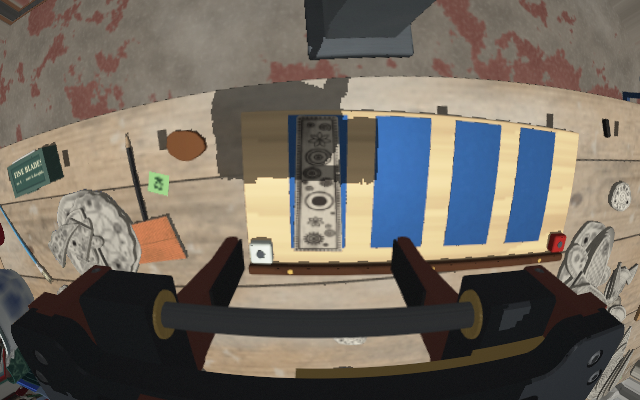

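The strip lies on the mark by the white block. This view shows the whole board, so I'll measure the marks and the strip here.

Run:
```python
from h import *
s=sense()
im=cv2.imread('pics/w6.png');hsv=cv2.cvtColor(im,cv2.COLOR_BGR2HSV)
m=cv2.inRange(hsv,(105,120,40),(125,255,255));m[:100]=0;m[260:]=0;m[:,:280]=0;m[:,560:]=0
cs,_=cv2.findContours(m,cv2.RETR_EXTERNAL,cv2.CHAIN_APPROX_NONE)
for c in cs:
    if cv2.contourArea(c)>200: print(cv2.boundingRect(c),rect(castw(c[:,0],.012,s)))
cv2.imwrite('pics/w6c.png',cv2.resize(im[100:270,230:380],None,fx=4,fy=4,interpolation=cv2.INTER_CUBIC)[:600])
```

```text
(505, 128, 50, 114) [451.7 109.5 148.5  61.4  -4.1]
(444, 121, 57, 124) [445.4  18.1 147.8  61.5  -4. ]
(371, 117, 60, 130) [438.9 -73.3 147.8  61.   -3.9]
(337, 116, 10, 131) [ 434.6 -138.8  145.6    9.3   -3.2]
(288, 116, 9, 131) [ 430.6 -193.9  145.7    8.3   -6.4]
```

View pics/w6c.png

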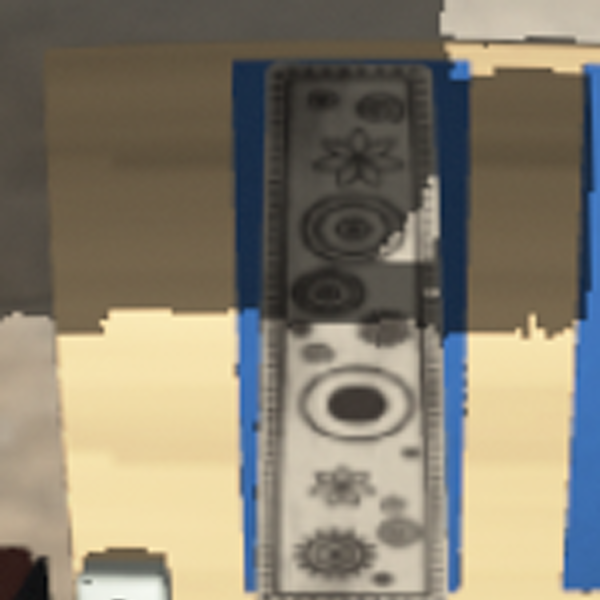

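Run:
```python
from h import *
s=sense()
print('strip',castw([[297,116.3],[338,116.3],[341,249.5],[295.5,249.8]],.020,s).round(4))
print('mark',castw([[288.5,115.3],[347,115.3],[345,247.5],[292.5,247.7]],.012,s).round(4))
```

```text
strip [[ 0.359  -0.1801  0.02  ]
 [ 0.3619 -0.1389  0.02  ]
 [ 0.5079 -0.1434  0.02  ]
 [ 0.5047 -0.1946  0.02  ]]
mark [[ 0.3572 -0.1894  0.012 ]
 [ 0.3615 -0.129   0.012 ]
 [ 0.5095 -0.1383  0.012 ]
 [ 0.5055 -0.1987  0.012 ]]
```

Strip centre (433.4,-164.2) against mark centre (433.4,-163.9), with yaw agreeing. On to the chip, with the half-shell in the same view.

Run:
```python
from h import *
s=st();plan(640,-144,140,98,1,45)
```

```text
7.25 [ 437.7 -164.2  174.1] th 175.9 F [0.1 0.1 0.3] op 88.1 q [-0.43 -0.28  1.66 -0.    1.75 -1.93]
pos [ 437.7 -164.2  174.1] th 175.9 tilt [-0.2   0.29 -0.  ] dth -77.9 rows 10
-20,3.5,3.4,0,0,7.79,1
-19.4,6.1,3.4,0,0,7.79,1
-18.4,8.7,3.4,0,0,7.79,1
-17,11.1,3.4,0,0,7.79,1
-15.3,13.3,3.4,0,0,7.79,1
-13.4,15.3,3.4,0,0,7.79,1
-11.2,17,3.4,0,0,7.79,1
-8.8,18.3,3.4,0,0,7.79,1
-6.2,19.3,3.4,0,0,7.79,1
-3.6,20,3.4,-0.2,0.3,7.79,1
```

Request:
{"method": "carry_out", "body": {
  "increments": [-20,4,3,0,0,7.8,1,-20,6,3,0,0,7.8,1,-18,9,3,0,0,7.8,1,-17,11,3,0,0,7.8,1,-15,13,3,0,0,7.8,1,-13,15,3,0,0,7.8,1,-11,17,3,0,0,7.8,1,-9,18,3,0,0,7.8,1,-6,19,3,0,0,7.8,1,-4,20,3,-0.2,0.3,7.8,1,0,0,0,0,0,0,1,0,0,0,0,0,0,1]
}}

```text
time_s: 8.45
tool_pos: [0.6395, -0.146, 0.1252]
eef_rot: [0.677, 0.736, -0.002, -0.009]
wrist_force: [-0.3, -0.1, -0.0]
opening: 0.0877
```

Run:
```python
from h import *
s=st();im=get_image("wrist");cv2.imwrite("pics/w7.png",im[:,:,::-1])
```

```text
8.45 [ 639.5 -146.   125.2] th 94.8 F [-0.3 -0.1 -0. ] op 87.7 q [-0.28  0.26  1.21  0.    1.69 -0.36]
```

View pics/w7.png

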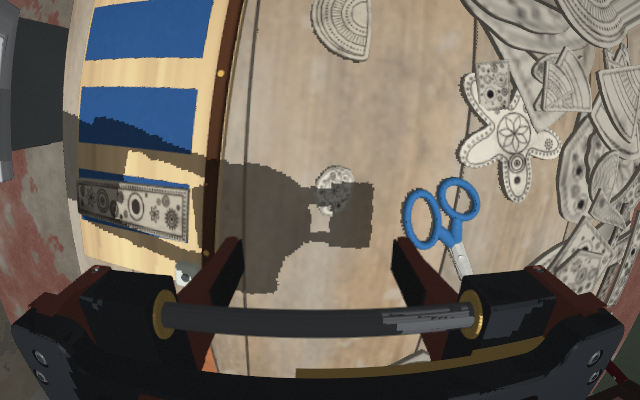

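The chip is at about (334,192), half in the gripper's shadow, and the half-shell is at (341,28). I'll take a close crop of the chip.

Run:
```python
from h import *
im=cv2.imread('pics/w7.png');cv2.imwrite('pics/w7c.png',cv2.resize(im[150:240,290:390],None,fx=6,fy=6,interpolation=cv2.INTER_CUBIC))
cv2.imwrite('pics/w7d.png',cv2.resize(im[0:75,295:390],None,fx=6,fy=6,interpolation=cv2.INTER_CUBIC))
```

```text
(no output)
```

View pics/w7c.png

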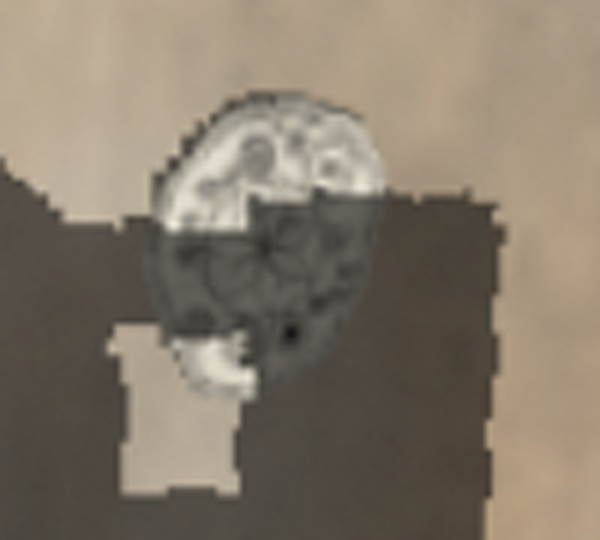

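View pics/w7d.png

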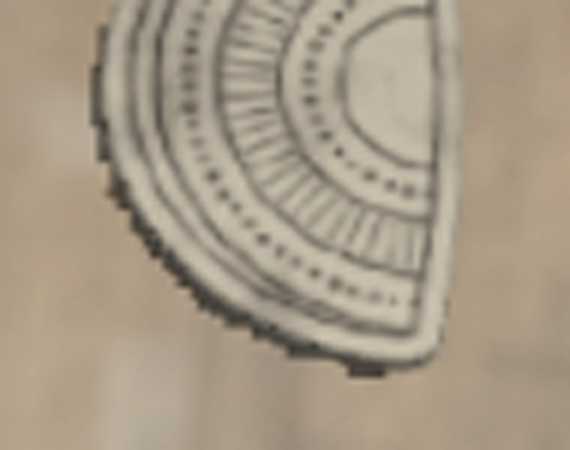

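Run:
```python
from h import *
s=sense()
p=np.array([[285,98],[345,120],[383,180],[375,260],[340,340],[295,378],[240,398],[185,372],[148,270],[158,195],[215,125]])/6+[290,150]
P=castw(p,.005,s);print(rect(P));e=cv2.fitEllipse((P[:,:2]*1000).astype(np.float32));print(e)
```

```text
[ 650.8 -136.5   47.9   35.5   73.3]
((651.674560546875, -136.45797729492188), (35.92323303222656, 49.333595275878906), 167.5530548095703)
```

Run:
```python
from h import *
s=st();plan(651.5,-136.5,25,77,1,40)
```

```text
8.5 [ 639.3 -145.9  125. ] th 94.8 F [-0.6 -0.  -0.4] op 87.8 q [-0.28  0.26  1.21  0.    1.69 -0.36]
pos [ 639.3 -145.9  125. ] th 94.8 tilt [-0.92 -0.58  0.  ] dth -17.8 rows 3
2.8,4.3,33.3,0,0,5.94,1
3.2,4,33.3,0,0,5.94,1
3.6,3.7,33.3,-0.9,-0.6,5.94,1
```

Request:
{"method": "carry_out", "body": {
  "increments": [3,4,30,-0.9,-0.6,6,1,3,4,30,0,0,6,1,3,4,30,0,0,6,1,0,0,0,0,0,0,1,0,0,0,0,0,0,1]
}}

```text
time_s: 9.0
tool_pos: [0.6484, -0.138, 0.0364]
eef_rot: [0.783, 0.622, 0.0, 0.002]
wrist_force: [0.1, -0.8, 1.0]
opening: 0.0879
```

Run:
```python
from h import *
s=st();im=get_image("wrist");cv2.imwrite("pics/w8.png",im[:,:,::-1]);plan(651.5,-136.5,3,77,1,40)
```

```text
9.0 [ 648.4 -138.    36.4] th 76.9 F [ 0.1 -0.8  1. ] op 87.9 q [-0.26  0.3   1.33 -0.    1.51 -0.03]
pos [ 648.2 -138.    36.1] th 76.9 tilt [0.17 0.16 0.  ] dth 0.1 rows 1
2.2,2.9,33.1,0.2,0.2,-0.14,1
```

View pics/w8.png

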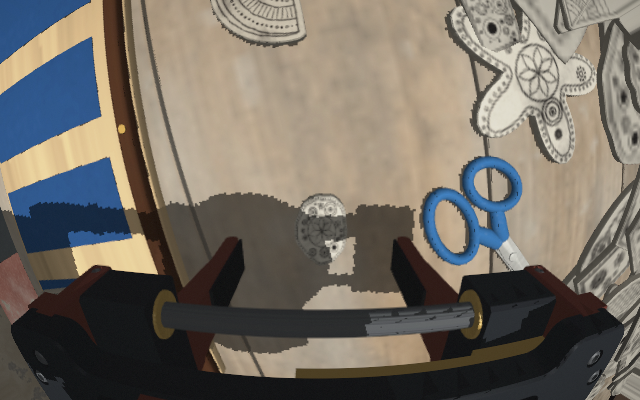

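Run:
```python
from h import *
s=sense();R=Ro.from_quat(s['eef_rot']).as_matrix()
im=cv2.imread('pics/w8.png');cv2.imwrite('pics/w8c.png',cv2.resize(im[180:280,280:370],None,fx=6,fy=6,interpolation=cv2.INTER_CUBIC))
f=lambda uv,z:print(((castw(uv,z,s)-s['tool_pos'])@R*1000).round(1)[:,:2])
f([[323,194],[325,263],[297,232],[347,225]],.005)
```

```text
[[ 27.7   3.2]
 [-22.3   5. ]
 [  1.2 -14.1]
 [  6.2  19.4]]
```

View pics/w8c.png

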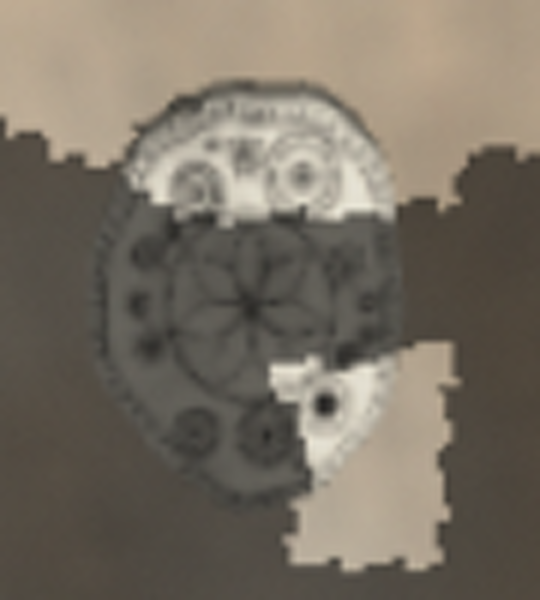

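Request:
{"method": "carry_out", "body": {
  "increments": [2.5,3,15,0.2,0.2,0,1,0,0,10,0,0,0,0.8,0,0,6,0,0,0,0.7,0,0,2,0,0,0,0.7]
}}

```text
time_s: 9.45
tool_pos: [0.6541, -0.1374, 0.0062]
eef_rot: [0.782, 0.623, 0.002, 0.003]
wrist_force: [0.2, 0.3, -0.2]
opening: 0.0673
```

Run:
```python
from h import *
s=st();plan(651.5,-135.5,3,77,1,40)
```

```text
9.45 [ 654.1 -137.4    6.2] th 77.1 F [ 0.2  0.3 -0.2] op 67.3 q [-0.26  0.33  1.35  0.    1.46 -0.03]
pos [ 654.1 -137.4    6.2] th 77.1 tilt [ 0.4  -0.04 -0.  ] dth -0.1 rows 1
1.3,-2.9,3.2,0.4,-0,0.13,1
```

Request:
{"method": "carry_out", "body": {
  "increments": [1,-2,2.5,0.4,0,0,0.6,0,0,0,0,0,0,0.5,0,0,0,0,0,0,0,0,0,0,0,0,0,0,0,0,0,0,0,0,0,0,0,0,0,0,0,0,0,0,0,0,0,0,0],
  "force": 20
}}

```text
time_s: 10.15
tool_pos: [0.6527, -0.136, 0.0044]
eef_rot: [0.782, 0.624, 0.0, 0.0]
wrist_force: [-0.5, -0.1, 0.3]
opening: 0.0334
```

Run:
```python
from h import *
s=st()
```

```text
10.15 [ 652.7 -136.     4.4] th 77.2 F [-0.5 -0.1  0.3] op 33.4 q [-0.26  0.33  1.35  0.    1.46 -0.03]
```

Request:
{"method": "carry_out", "body": {
  "increments": [0,0,-20,0,0,0,0,0,0,-30,0,0,0,0,0,0,-30,0,0,0,0,0,0,0,0,0,0,0]
}}

```text
time_s: 10.55
tool_pos: [0.6516, -0.1358, 0.0852]
eef_rot: [0.782, 0.624, -0.001, -0.001]
wrist_force: [1.0, 0.8, 0.7]
opening: 0.0334
```

Run:
```python
from h import *
s=st();im=get_image("wrist");cv2.imwrite("pics/w9.png",im[:,:,::-1]);plan(452,109,95,176,0,40,8.2)
```

```text
10.55 [ 651.6 -135.8   85.2] th 77.2 F [1.  0.8 0.7] op 33.4 q [-0.26  0.28  1.26  0.    1.6  -0.03]
pos [ 650.6 -135.6   82.4] th 77.2 tilt [-0.36 -0.04  0.  ] dth 98.8 rows 13
14.9,-19.1,-1,0,0,-7.6,0
17.3,-16.9,-1,0,0,-7.6,0
19.4,-14.5,-1,0,0,-7.6,0
21.2,-11.8,-1,0,0,-7.6,0
22.5,-8.9,-1,0,0,-7.6,0
23.5,-5.8,-1,0,0,-7.6,0
24.1,-2.7,-1,0,0,-7.6,0
24.2,0.6,-1,0,0,-7.6,0
23.9,3.8,-1,0,0,-7.6,0
23.2,6.9,-1,0,0,-7.6,0
22.1,9.9,-1,0,0,-7.6,0
20.6,12.7,-1,0,0,-7.6,0
18.8,15.4,-1,-0.4,-0,-7.6,0
```

View pics/w9.png

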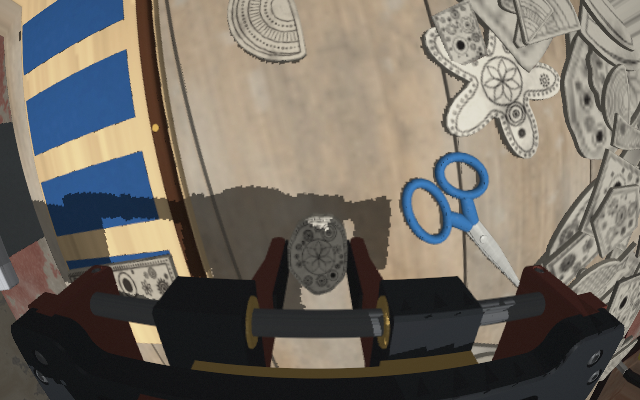

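The chip is held, spanning rows 217-294, and the half-shell is fully visible enough at (265,25).

Run:
```python
from h import *
s=sense();R=Ro.from_quat(s['eef_rot']).as_matrix();z=s['tool_pos'][2]+.003
print(((castw([[319,217],[319,294],[289,260],[347,256]],z,s)-s['tool_pos'])@R*1000).round(1))
```

```text
[[ 23.6   0.4  -3. ]
 [-25.9   0.6  -3. ]
 [ -2.7 -16.8  -2.9]
 [  0.   16.5  -3.1]]
```

Request:
{"method": "carry_out", "body": {
  "increments": [15,-19,-2,0,0,-7.6,0,17,-17,-2,0,0,-7.6,0,19,-15,-2,0,0,-7.6,0,21,-12,-2,0,0,-7.6,0,23,-9,-2,0,0,-7.6,0,24,-6,-2,0,0,-7.6,0,24,-3,-2,0,0,-7.6,0,24,1,-1,0,0,-7.6,0,24,4,-1,0,0,-7.6,0,23,7,-1,0,0,-7.6,0,22,10,-1,0,0,-7.6,0,21,13,-1,0,0,-7.6,0]
}}

```text
time_s: 11.8
tool_pos: [0.445, 0.0916, 0.0809]
eef_rot: [0.072, 0.997, 0.001, -0.019]
wrist_force: [0.5, -0.0, -0.1]
opening: 0.0335
```

Run:
```python
from h import *
s=st();plan(455,109,60,176,0,40,8.2)
```

```text
11.8 [445.   91.6  80.9] th 171.7 F [ 0.5 -0.  -0.1] op 33.5 q [ 0.12 -0.26  1.81  0.01  1.62 -1.3 ]
pos [445.   91.6  80.9] th 171.7 tilt [-0.07 -2.13  0.  ] dth 4.3 rows 1
-7.4,18.6,20.9,-0.1,-2.1,-4.25,0
```

Request:
{"method": "carry_out", "body": {
  "increments": [-4,18,5,0,-2.1,-4.3,0,0,0,15,0,0,0,0,0,0,10,0,0,0,0,0,0,0,0,0,0,0]
}}

```text
time_s: 12.2
tool_pos: [0.4468, 0.11, 0.0431]
eef_rot: [0.031, 0.999, -0.001, -0.004]
wrist_force: [-0.6, -0.0, -1.1]
opening: 0.0336
```

Run:
```python
from h import *
s=st();im=get_image("wrist");cv2.imwrite("pics/w10.png",im[:,:,::-1]);plan(451,109.5,18,176,0,40,8.2)
```

```text
12.2 [446.8 110.   43.1] th 176.4 F [-0.6 -0.  -1.1] op 33.6 q [ 0.17 -0.25  1.87  0.    1.53 -1.34]
pos [447.  109.9  43.7] th 176.4 tilt [-0.09 -0.46  0.  ] dth -0.4 rows 1
-4,-0.2,25.7,-0.1,-0.5,0.39,0
```

View pics/w10.png

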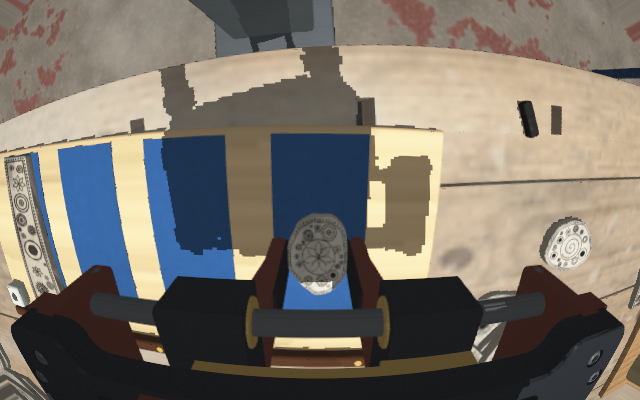

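Request:
{"method": "carry_out", "body": {
  "increments": [-4,0,12,0,-0.5,0.4,0,0,0,10,0,0,0,0,0,0,4,0,0,0,0,0,0,0,0,0,0,0]
}}

```text
time_s: 12.65
tool_pos: [0.4516, 0.1072, 0.0163]
eef_rot: [0.038, 0.999, -0.001, -0.001]
wrist_force: [0.7, 1.1, 0.3]
opening: 0.0337
```

Run:
```python
from h import *
s=st();im=get_image("wrist");cv2.imwrite("pics/w11.png",im[:,:,::-1]);plan(451,109.5,16.5,176,0,40,8.2)
```

```text
12.65 [451.6 107.2  16.3] th 175.6 F [0.7 1.1 0.3] op 33.7 q [ 0.16 -0.22  1.9  -0.    1.47 -1.33]
pos [451.8 107.3  16.7] th 175.6 tilt [-0.14 -0.03  0.  ] dth 0.4 rows 1
1,2.1,0.2,-0.1,-0,-0.37,0
```

View pics/w11.png

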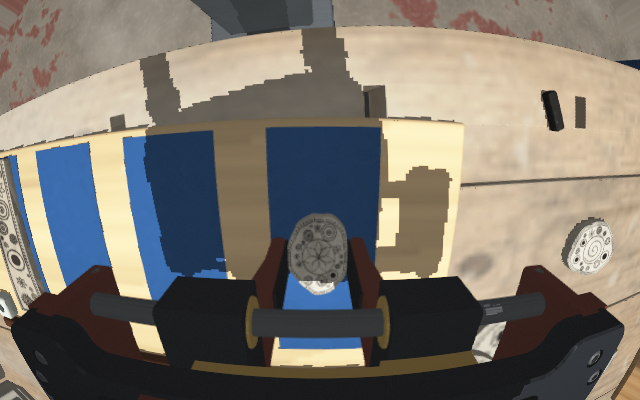

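Run:
```python
from h import *
s=sense();R=Ro.from_quat(s['eef_rot']).as_matrix()
print(((castw([[266.5,129],[382,127],[281,348],[357,348]],.012,s)-s['tool_pos'])@R*1000).round(1))
print(((castw([[319,214],[319,294],[289,260],[347,256]],.019,s)-s['tool_pos'])@R*1000).round(1))
```

```text
[[ 72.2 -27.8   4.8]
 [ 73.5  34.7   4.6]
 [-77.9 -26.3   4.7]
 [-77.8  28.3   4.6]]
[[ 26.3   0.6  -2.3]
 [-25.1   0.8  -2.3]
 [ -1.8 -16.7  -2.3]
 [  0.9  16.8  -2.4]]
```

Request:
{"method": "carry_out", "body": {
  "increments": [-1.5,2,-2,0,0,-0.4,0,0,0,1.5,0,0,0,0,0,0,0,0,0,0,0]
}}

```text
time_s: 13.0
tool_pos: [0.4545, 0.1094, 0.0188]
eef_rot: [0.034, 0.999, -0.001, 0.001]
wrist_force: [0.7, 0.4, 0.2]
opening: 0.0335
```

Run:
```python
from h import *
s=st()
```

```text
13.0 [454.5 109.4  18.8] th 176.1 F [0.7 0.4 0.2] op 33.5 q [ 0.16 -0.22  1.89 -0.    1.47 -1.34]
```

Request:
{"method": "carry_out", "body": {
  "increments": [0.7,0,2,0,0,0,0,0,0,0.3,0,0,0,0,0,0,0,0,0,0,0.55,0,0,0,0,0,0,0.55,0,0,0,0,0,0,0.6,0,0,-10,0,0,0,0.7,0,0,-30,0,0,0,0.7,0,0,-40,0,0,0,1,0,0,-30,0,0,0,1,0,0,0,0,0,0,1]
}}

```text
time_s: 14.0
tool_pos: [0.4527, 0.1097, 0.1324]
eef_rot: [0.034, 0.999, -0.001, 0.0]
wrist_force: [0.5, 0.4, 0.1]
opening: 0.0823
```

Run:
```python
from h import *
s=st();im=get_image("wrist");cv2.imwrite("pics/w12.png",im[:,:,::-1]);plan(481,342,140,169,1,40,8.2);plan(640,20,140,100,1,40)
```

```text
14.0 [452.7 109.7 132.4] th 176.1 F [0.5 0.4 0.1] op 82.3 q [ 0.17 -0.28  1.73 -0.    1.68 -1.34]
pos [452.1 109.5 130.2] th 176.1 tilt [-0.15 -0.1   0.  ] dth -7.1 rows 6
-2.2,39,-1.6,0,0,1.18,1
-1.4,39,-1.6,0,0,1.18,1
-0.6,39,-1.6,0,0,1.18,1
0.2,39,-1.6,0,0,1.18,1
1.1,39,-1.6,0,0,1.18,1
1.9,39,-1.6,-0.1,-0.1,1.18,1
pos [452.1 109.5 130.2] th 176.1 tilt [-0.15 -0.1   0.  ] dth -76.1 rows 10
-19.4,-7.6,-1,0,0,7.61,1
-20.2,-5,-1,0,0,7.61,1
-20.7,-2.3,-1,0,0,7.61,1
-20.8,0.5,-1,0,0,7.61,1
-20.6,3.2,-1,0,0,7.61,1
-20,5.9,-1,0,0,7.61,1
-19,8.5,-1,0,0,7.61,1
-17.7,10.9,-1,0,0,7.61,1
-16.1,13.2,-1,0,0,7.61,1
-14.2,15.2,-1,-0.1,-0.1,7.61,1
```

View pics/w12.png

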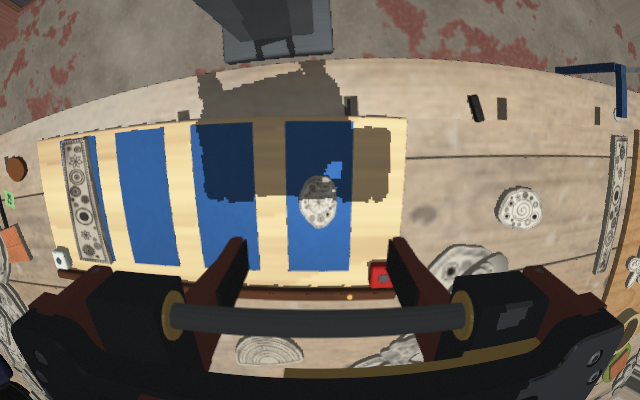

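Run:
```python
from h import *
s=sense()
im=cv2.imread('pics/w12.png');cv2.imwrite('pics/w12c.png',cv2.resize(im[110:280,270:370],None,fx=4,fy=4,interpolation=cv2.INTER_CUBIC)[:600])
# pebble
hsv=cv2.cvtColor(im,cv2.COLOR_BGR2HSV)
r=hsv[175:240,480:560];t,mm=cv2.threshold(r[:,:,1],0,255,cv2.THRESH_BINARY_INV+cv2.THRESH_OTSU)
cs,_=cv2.findContours(mm,cv2.RETR_EXTERNAL,cv2.CHAIN_APPROX_NONE);c=max(cs,key=cv2.contourArea)[:,0]+[480,175]
P=castw(c,.006,s);print('peb',rect(P),cv2.fitEllipse((P[:,:2]*1000).astype(np.float32)))
print('mark',castw([[286,121],[353,120],[350,270],[288,271]],.012,s)[:,:2].round(4))
```

```text
peb [478.  339.9  74.2  49.7  74.1] ((478.1451110839844, 338.6155700683594), (49.09078598022461, 73.34427642822266), 163.84776306152344)
mark [[0.3759 0.0858]
 [0.379  0.146 ]
 [0.5283 0.1374]
 [0.5252 0.0736]]
```

View pics/w12c.png

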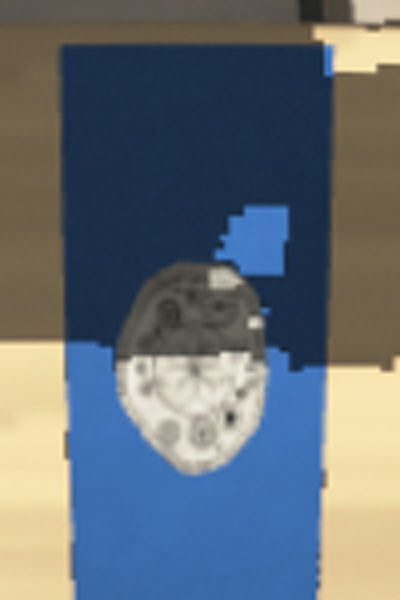

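Run:
```python
from h import *
s=sense()
p=np.array([[190,262],[240,275],[262,320],[268,370],[245,440],[195,474],[145,435],[117,375],[125,325],[150,282]])/4+[270,110]
P=castw(p,.016,s);print(rect(P),cv2.fitEllipse((P[:,:2]*1000).astype(np.float32)))
M=castw([[285.5,121],[353,121],[350.5,271],[288,271]],.012,s);print(rect(M),M.mean(0))
```

```text
[452.5 110.8  46.7  36.8  22.2] ((452.13336181640625, 110.07199096679688), (34.80249786376953, 51.2371940612793), 85.31768035888672)
[452.6 110.8 149.8  64.4  -3.8] [0.45259514 0.11069787 0.012     ]
```

Chip centre (452.1,110.1) against mark (452.6,110.8), yaw -4.7° against -4°: good. Next is the pebble, about (478,339), long axis about 74°.

Run:
```python
from h import *
plan(478,330,120,76,1,40,8.4)
```

```text
pos [452.1 109.5 130.2] th 176.1 tilt [-0.15 -0.1   0.  ] dth -100.1 rows 12
-0.9,18.5,0.9,0,0,8.34,1
1.8,18.4,0.9,0,0,8.34,1
4.4,18,0.9,0,0,8.34,1
7,17.1,0.9,0,0,8.34,1
9.4,15.9,0.9,0,0,8.34,1
11.6,14.4,0.9,0,0,8.34,1
13.6,12.6,0.9,0,0,8.34,1
15.3,10.5,0.9,0,0,8.34,1
16.6,8.1,0.9,0,0,8.34,1
17.6,5.6,0.9,0,0,8.34,1
18.3,3,0.9,0,0,8.34,1
18.5,0.3,0.9,-0.1,-0.1,8.34,1
```

Request:
{"method": "carry_out", "body": {
  "increments": [-1,18,1,0,0,8.3,1,2,18,1,0,0,8.3,1,4,18,1,0,0,8.3,1,7,17,1,0,0,8.3,1,9,16,1,0,0,8.3,1,12,14,1,0,0,8.3,1,14,13,1,0,0,8.3,1,15,10,1,0,0,8.3,1,17,8,1,0,0,8.3,1,18,6,1,0,0,8.3,1,18,3,1,0,0,8.3,1,18,0,1,0,0,8.3,1]
}}

```text
time_s: 15.25
tool_pos: [0.4756, 0.3314, 0.0975]
eef_rot: [0.804, 0.595, -0.014, -0.002]
wrist_force: [0.4, 1.0, -0.1]
opening: 0.0882
```

Request:
{"method": "carry_out", "body": {
  "increments": [0,0,0,0,0,0,1]
}}

```text
time_s: 15.35
tool_pos: [0.4747, 0.3324, 0.0951]
eef_rot: [0.804, 0.595, -0.016, -0.002]
wrist_force: [0.1, -0.4, -0.4]
opening: 0.0874
```

Run:
```python
from h import *
s=st();im=get_image("wrist");cv2.imwrite("pics/w13.png",im[:,:,::-1]);st()
```

```text
15.35 [474.7 332.4  95.1] th 73.0 F [ 0.1 -0.4 -0.4] op 87.4 q [0.55 0.08 1.47 0.   1.63 0.85]
15.4 [474.6 331.4  95.1] th 73.2 F [-0.2 -1.1 -0.1] op 87.5 q [0.55 0.08 1.47 0.   1.63 0.84]
```

View pics/w13.png

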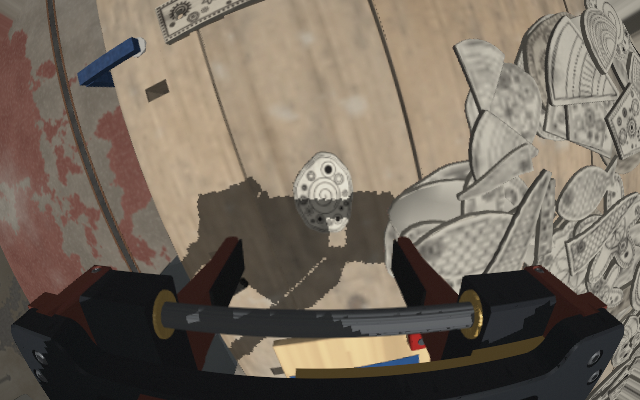

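Run:
```python
from h import *
s=sense();R=Ro.from_quat(s['eef_rot']).as_matrix()
im=cv2.imread('pics/w13.png');cv2.imwrite('pics/w13c.png',cv2.resize(im[140:270,280:440],None,fx=4.5,fy=4.5,interpolation=cv2.INTER_CUBIC))
f=lambda uv,z:print(((castw(uv,z,s)-s['tool_pos'])@R*1000).round(1)[:,:2])
f([[321,152],[326,231],[293,187],[353,188]],.005)
f([[386,240],[388,205],[392,190],[410,180]],.0);f([[386,240],[388,205],[392,190],[410,180]],.03)
```

```text
[[ 47.9   2.6]
 [-21.5   7.2]
 [ 18.2 -20.8]
 [ 17.7  29.5]]
[[-32.3  62.6]
 [  1.4  61.8]
 [ 15.1  64.4]
 [ 24.4  80. ]]
[[-19.3  55.2]
 [ 10.4  54.4]
 [ 22.5  56.8]
 [ 30.7  70.6]]
```

View pics/w13c.png

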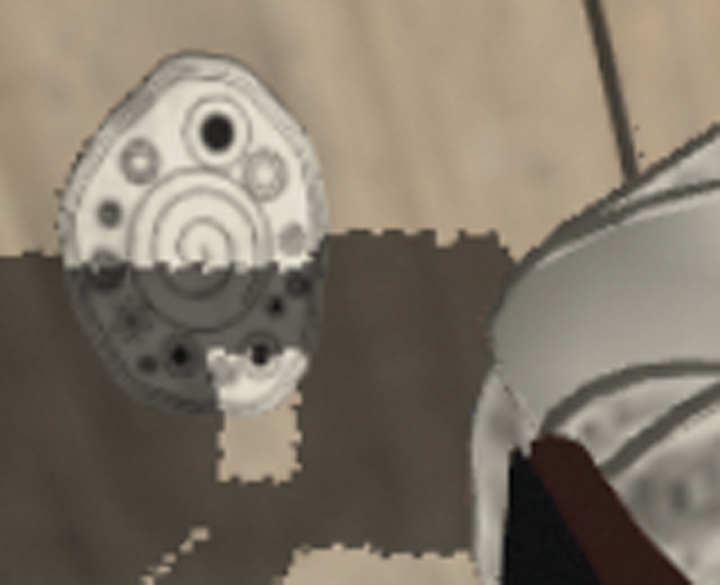

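The pebble (spiral) is at (323,191). The heap's edge at (388,205) is close to the right finger, so I'll go down with a narrower opening of about 64 mm.

Run:
```python
from h import *
s=sense();R=Ro.from_quat(s['eef_rot']).as_matrix();t=s['tool_pos']*1000+R@[13.2,4.5,0];print(t)
plan(t[0],t[1],30,75,.73,25)
```

```text
[482.67839255 342.72597276  94.65332489]
pos [474.6 331.4  95.1] th 73.2 tilt [-1.29  1.37 -0.02] dth 1.8 rows 3
4.4,1.5,21.7,0,0,-0.6,0.73
4.4,1.5,21.7,0,0,-0.6,0.73
4.4,1.6,21.7,-1.3,1.4,-0.6,0.73
```

Request:
{"method": "carry_out", "body": {
  "increments": [7,2,0,-1.3,1.4,-1.8,0.73,4,2,15,0,0,0,0.73,0,0,25,0,0,0,0.73,0,0,20,0,0,0,0.73,0,0,0,0,0,0,0.73]
}}

```text
time_s: 15.9
tool_pos: [0.4803, 0.3363, 0.0279]
eef_rot: [0.79, 0.613, -0.003, 0.0]
wrist_force: [-0.3, -0.5, -0.6]
opening: 0.064
```

Run:
```python
from h import *
s=st();im=get_image("wrist");cv2.imwrite("pics/w14.png",im[:,:,::-1]);s=st();plan(482,342,3,75,.73,25)
```

```text
15.9 [480.3 336.3  27.9] th 75.7 F [-0.3 -0.5 -0.6] op 64.0 q [ 0.55  0.11  1.56 -0.    1.48  0.8 ]
15.95 [480.9 336.6  29.4] th 75.7 F [ 0.2 -0.4 -0.4] op 63.8 q [ 0.55  0.11  1.56 -0.    1.48  0.8 ]
pos [480.9 336.6  29.4] th 75.7 tilt [-0.12  0.22 -0.  ] dth -0.7 rows 2
2.7,-0.1,13.2,0,0,0.33,0.73
2.7,-0.1,13.2,-0.1,0.2,0.33,0.73
```

View pics/w14.png

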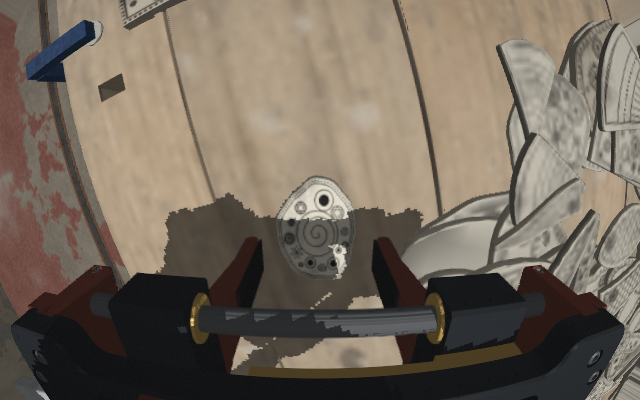

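Run:
```python
from h import *
s=sense();R=Ro.from_quat(s['eef_rot']).as_matrix()
f=lambda uv,z:print(((castw(uv,z,s)-s['tool_pos'])@R*1000).round(1)[:,:2])
f([[315,177],[317,279],[276,228],[356,228]],.005)
f([[412,260],[425,225]],0)
```

```text
[[ 40.2  -1.9]
 [-31.4  -0.6]
 [  6.6 -27.3]
 [  6.7  24.7]]
[[-20.3  67.3]
 [  6.4  73.7]]
```

Request:
{"method": "carry_out", "body": {
  "increments": [4.5,-1,6,0,0.2,0,0.73,0,0,12,0,0,0,0.73,0,0,6,0,0,0,0.73,0,0,0,0,0,0,0.73]
}}

```text
time_s: 16.35
tool_pos: [0.4823, 0.3415, 0.0058]
eef_rot: [0.79, 0.614, 0.001, -0.001]
wrist_force: [0.3, 0.5, 0.1]
opening: 0.0644
```

Run:
```python
from h import *
s=st();plan(481,341,3,75.7,.73,25)
```

```text
16.35 [482.3 341.5   5.8] th 75.7 F [0.3 0.5 0.1] op 64.4 q [0.56 0.13 1.57 0.   1.43 0.81]
pos [482.3 341.5   5.8] th 75.7 tilt [ 0.   -0.11 -0.  ] dth -0.0 rows 1
-0.8,-1.1,2.8,0,-0.1,0.01,0.73
```

Request:
{"method": "carry_out", "body": {
  "increments": [-0.5,-0.8,2.2,0,0,0,0.73,0,0,0,0,0,0,0.5,0,0,0,0,0,0,0,0,0,0,0,0,0,0,0,0,0,0,0,0,0,0,0,0,0,0,0,0],
  "force": 20
}}

```text
time_s: 16.95
tool_pos: [0.482, 0.3418, 0.005]
eef_rot: [0.789, 0.614, 0.002, -0.0]
wrist_force: [-0.3, -0.0, -0.5]
opening: 0.0477
```

Run:
```python
from h import *
s=st()
```

```text
16.95 [482.  341.8   5. ] th 75.7 F [-0.3 -0.  -0.5] op 47.7 q [0.56 0.13 1.58 0.   1.43 0.81]
```

Request:
{"method": "carry_out", "body": {
  "increments": [0,0,-15,0,0,0,0,0,0,-30,0,0,0,0,0,0,-35,0,0,0,0,0,0,0,0,0,0,0]
}}

```text
time_s: 17.35
tool_pos: [0.4814, 0.3412, 0.0897]
eef_rot: [0.789, 0.614, 0.001, -0.0]
wrist_force: [-0.4, -0.2, 1.0]
opening: 0.0479
```

Run:
```python
from h import *
s=st();im=get_image("wrist");cv2.imwrite("pics/w15.png",im[:,:,::-1]);s=st();plan(445,18,90,176,0,40,8.4)
```

```text
17.35 [481.4 341.2  89.7] th 75.7 F [-0.4 -0.2  1. ] op 47.9 q [0.56 0.08 1.48 0.   1.58 0.81]
17.4 [480.5 340.6  86.9] th 75.7 F [-0.3 -0.4 -0.3] op 47.8 q [0.56 0.08 1.48 0.   1.58 0.81]
pos [480.5 340.6  86.9] th 75.7 tilt [-0.08 -0.01  0.  ] dth 100.3 rows 12
-26.8,3.8,-0.3,0,0,-8.36,0
-27,-0.2,-0.3,0,0,-8.36,0
-26.7,-4.1,-0.3,0,0,-8.36,0
-25.9,-7.9,-0.3,0,0,-8.36,0
-24.4,-11.6,-0.3,0,0,-8.36,0
-22.5,-15,-0.3,0,0,-8.36,0
-20.1,-18.1,-0.3,0,0,-8.36,0
-17.2,-20.9,-0.3,0,0,-8.36,0
-14,-23.1,-0.3,0,0,-8.36,0
-10.5,-24.9,-0.3,0,0,-8.36,0
-6.7,-26.2,-0.3,0,0,-8.36,0
-2.9,-26.9,-0.3,-0.1,-0,-8.36,0
```

View pics/w15.png

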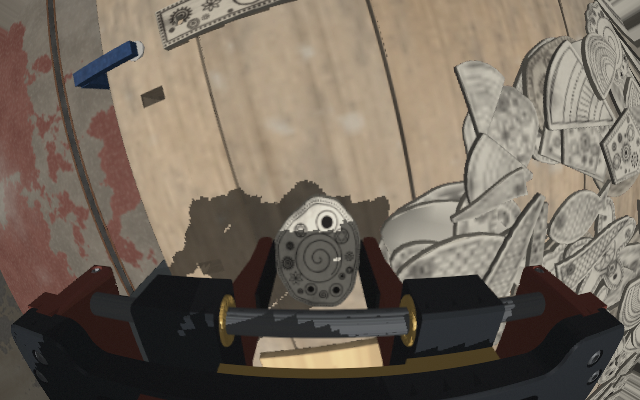

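Run:
```python
from h import *
s=sense();R=Ro.from_quat(s['eef_rot']).as_matrix();z=s['tool_pos'][2]+.002
print(((castw([[316,197],[317,307],[275,255],[359,252]],z,s)-s['tool_pos'])@R*1000).round(1))
```

```text
[[ 34.6  -1.2  -2. ]
 [-36.5  -0.6  -2. ]
 [ -0.1 -24.9  -2. ]
 [  1.9  23.5  -2. ]]
```

Request:
{"method": "carry_out", "body": {
  "increments": [-27,4,-2,0,0,-8.3,0,-27,0,-2,0,0,-8.3,0,-27,-4,-2,0,0,-8.3,0,-26,-8,-2,0,0,-8.3,0,-24,-12,-2,0,0,-8.3,0,-22,-15,-2,0,0,-8.3,0,-20,-18,-2,0,0,-8.3,0,-17,-21,-2,0,0,-8.3,0,-14,-23,-2,0,0,-8.3,0,-10,-25,-2,0,0,-8.3,0,-7,-26,-2,0,0,-8.3,0,0,-22,-2,0,0,-8.3,0]
}}

```text
time_s: 18.6
tool_pos: [0.4414, 0.0128, 0.1012]
eef_rot: [0.01, 1.0, -0.001, -0.008]
wrist_force: [0.4, 0.2, -1.2]
opening: 0.048
```

Request:
{"method": "carry_out", "body": {
  "increments": [0,0,0,0,0,0,0]
}}

```text
time_s: 18.7
tool_pos: [0.4409, 0.0109, 0.1006]
eef_rot: [0.01, 1.0, -0.002, -0.009]
wrist_force: [0.1, 1.1, -0.3]
opening: 0.0479
```

Run:
```python
from h import *
s=st();plan(446,18,50,176,0,40,8.2)
```

```text
18.7 [440.9  10.9 100.6] th 178.8 F [ 0.1  1.1 -0.3] op 47.9 q [-0.05 -0.32  1.83 -0.    1.65 -1.6 ]
pos [440.9  10.9 100.6] th 178.8 tilt [-0.22 -1.    0.  ] dth -2.8 rows 2
-2.5,3.6,25.3,0,0,1.4,0
-2.4,3.7,25.3,-0.2,-1,1.4,0
```

Request:
{"method": "carry_out", "body": {
  "increments": [-5,7,10,-0.2,-1,2.8,0,0,0,25,0,0,0,0,0,0,25,0,0,0,0,0,0,15,0,0,0,0,0,0,0,0,0,0,0]
}}

```text
time_s: 19.2
tool_pos: [0.445, 0.0208, 0.0206]
eef_rot: [0.046, 0.999, 0.001, -0.001]
wrist_force: [-0.1, -0.3, -0.6]
opening: 0.0479
```

Run:
```python
from h import *
s=st();im=get_image("wrist");cv2.imwrite("pics/w16.png",im[:,:,::-1]);s=st()
cv2.imwrite('pics/w16c.png',cv2.resize(im[100:370,200:440,::-1],None,fx=2.2,fy=2.2,interpolation=cv2.INTER_CUBIC))
```

```text
19.2 [445.   20.8  20.6] th 174.8 F [-0.1 -0.3 -0.6] op 47.9 q [-0.03 -0.28  1.94  0.    1.48 -1.51]
19.25 [445.5  20.8  21.7] th 174.8 F [-0.5  0.1 -0.9] op 48.4 q [-0.03 -0.28  1.94  0.    1.49 -1.51]
```

View pics/w16c.png

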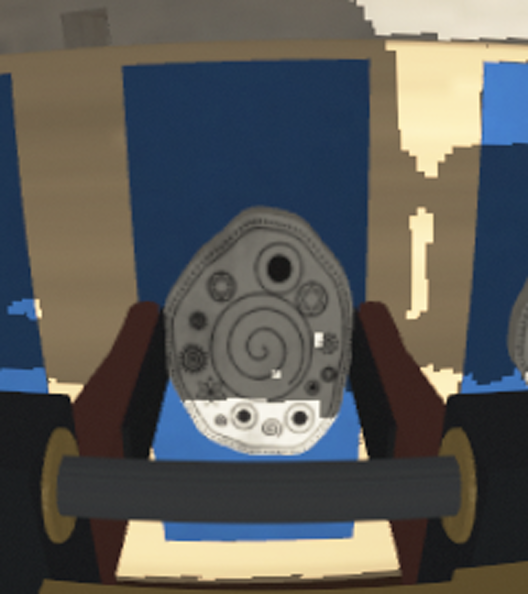

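Run:
```python
from h import *
s=sense();R=Ro.from_quat(s['eef_rot']).as_matrix()
o=[200,100]
f=lambda uv,z:print(((castw(np.array(uv)/2.2+o,z,s)-s['tool_pos'])@R*1000).round(1)[:,:2])
f([[122,67],[370,60],[353,537],[165,541]],.012)
f([[260,207],[265,454],[165,335],[352,330]],s['tool_pos'][2]+.002)
```

```text
[[ 71.3 -34.9]
 [ 73.   27.9]
 [-78.7  31.5]
 [-80.6 -31.4]]
[[ 37.5   0.1]
 [-34.7   1.7]
 [  2.9 -24.6]
 [  4.4  24.2]]
```

Request:
{"method": "carry_out", "body": {
  "increments": [-4.5,-2,0,0,0,-1.2,0,0,0,1,0,0,0,0,0,0,1,0,0,0,0,0,0,0,0,0,0,0]
}}

```text
time_s: 19.65
tool_pos: [0.4521, 0.019, 0.0227]
eef_rot: [0.035, 0.999, 0.001, 0.002]
wrist_force: [-0.2, 0.1, -0.1]
opening: 0.0481
```

Run:
```python
from h import *
s=st();im=get_image("wrist");cv2.imwrite("pics/w17.png",im[:,:,::-1]);s=st()
cv2.imwrite('pics/w17c.png',cv2.resize(im[100:370,200:440,::-1],None,fx=2.2,fy=2.2,interpolation=cv2.INTER_CUBIC))
```

```text
19.65 [452.1  19.   22.7] th 176.0 F [-0.2  0.1 -0.1] op 48.1 q [-0.03 -0.27  1.92  0.    1.48 -1.54]
19.7 [452.2  19.   22.8] th 176.0 F [-0.6 -0.2 -0.2] op 47.6 q [-0.04 -0.27  1.92  0.    1.48 -1.54]
```

View pics/w17c.png

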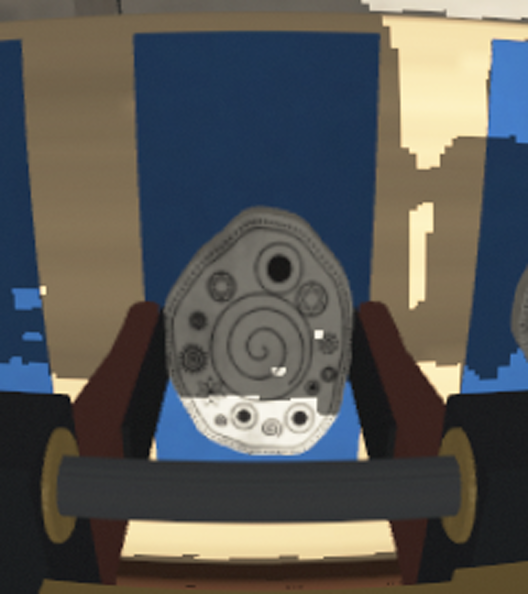

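Run:
```python
from h import *
s=sense();R=Ro.from_quat(s['eef_rot']).as_matrix()
o=[200,100]
f=lambda uv,z:print(((castw(np.array(uv)/2.2+o,z,s)-s['tool_pos'])@R*1000).round(1)[:,:2])
f([[134,34],[381,33],[353,521],[165,521]],.012)
f([[260,207],[265,454],[165,335],[352,330]],s['tool_pos'][2]+.002)
```

```text
[[ 79.6 -31.8]
 [ 80.   30.8]
 [-72.6  31.2]
 [-72.6 -31. ]]
[[ 37.5   0.2]
 [-34.9   1.7]
 [  3.  -24.6]
 [  4.4  24.2]]
```

Request:
{"method": "carry_out", "body": {
  "increments": [2.5,0,2,0,0,0,0,0,0,1,0,0,0,0,0,0,0,0,0,0,0,0,0,0,0,0,0,0]
}}

```text
time_s: 20.1
tool_pos: [0.4497, 0.0191, 0.0202]
eef_rot: [0.036, 0.999, 0.001, 0.003]
wrist_force: [-0.3, -0.4, -0.5]
opening: 0.0481
```

Run:
```python
from h import *
s=st();im=get_image("wrist");cv2.imwrite("pics/w18.png",im[:,:,::-1]);s=st()
cv2.imwrite('pics/w18c.png',cv2.resize(im[100:370,200:440,::-1],None,fx=2.2,fy=2.2,interpolation=cv2.INTER_CUBIC))
```

```text
20.1 [449.7  19.1  20.2] th 175.9 F [-0.3 -0.4 -0.5] op 48.1 q [-0.04 -0.27  1.93  0.    1.48 -1.53]
20.15 [449.7  19.1  20.2] th 175.9 F [-0.4  0.  -0.4] op 48.1 q [-0.04 -0.27  1.93  0.    1.48 -1.53]
```

View pics/w18c.png

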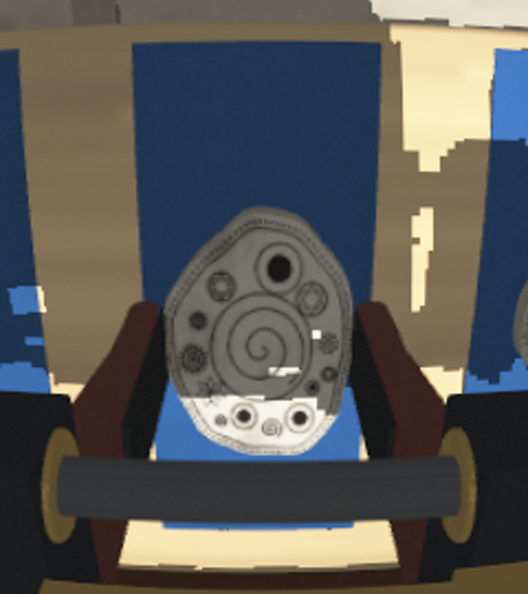

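Run:
```python
from h import *
s=sense();R=Ro.from_quat(s['eef_rot']).as_matrix()
o=[200,100]
f=lambda uv,z:print(((castw(np.array(uv)/2.2+o,z,s)-s['tool_pos'])@R*1000).round(1)[:,:2])
f([[132,44],[381,42],[353,528],[163,528]],.012)
f([[260,207],[265,454]],s['tool_pos'][2]+.002)
```

```text
[[ 77.1 -31.8]
 [ 77.7  30.3]
 [-73.6  31. ]
 [-73.5 -31.4]]
[[ 37.5   0.2]
 [-34.9   1.7]]
```

Request:
{"method": "carry_out", "body": {
  "increments": [0.3,-0.8,2,0,0,0,0,0,0,1.5,0,0,0,0,0,0,0,0,0,0,0]
}}

```text
time_s: 20.45
tool_pos: [0.4493, 0.0183, 0.0164]
eef_rot: [0.036, 0.999, 0.001, 0.003]
wrist_force: [0.4, 0.7, -0.1]
opening: 0.048
```

Run:
```python
from h import *
s=st()
```

```text
20.45 [449.3  18.3  16.4] th 175.9 F [ 0.4  0.7 -0.1] op 48.0 q [-0.04 -0.27  1.94  0.    1.47 -1.54]
```

Request:
{"method": "carry_out", "body": {
  "increments": [0,0,0.3,0,0,0,0.65,0,0,0,0,0,0,0.7,0,0,0,0,0,0,0.7,0,0,-10,0,0,0,0.75,0,0,-30,0,0,0,1,0,0,-40,0,0,0,1,0,0,-35,0,0,0,1,0,0,0,0,0,0,1]
}}

```text
time_s: 21.25
tool_pos: [0.4477, 0.0181, 0.1369]
eef_rot: [0.036, 0.999, 0.001, 0.002]
wrist_force: [-0.0, 0.2, -0.2]
opening: 0.0874
```

Run:
```python
from h import *
s=st();im=get_image("wrist");cv2.imwrite("pics/w19.png",im[:,:,::-1]);s=st();plan(635,10,130,98,1,40)
cv2.imwrite('pics/w19c.png',cv2.resize(im[100:290,150:450,::-1],None,fx=2.6,fy=2.6,interpolation=cv2.INTER_CUBIC))
```

```text
21.25 [447.7  18.1 136.9] th 175.9 F [-0.   0.2 -0.2] op 87.4 q [-0.04 -0.33  1.77  0.    1.7  -1.54]
21.3 [447.   18.1 134.5] th 175.9 F [ 0.5  0.3 -0.6] op 87.5 q [-0.04 -0.33  1.77  0.    1.7  -1.54]
pos [447.   18.1 134.5] th 175.9 tilt [0.15 0.05 0.  ] dth -77.9 rows 10
-18.8,0.5,0.5,0,0,7.79,1
-18.6,3.1,0.5,0,0,7.79,1
-18,5.6,0.5,0,0,7.79,1
-17.1,8,0.5,0,0,7.79,1
-15.8,10.2,0.5,0,0,7.79,1
-14.3,12.2,0.5,0,0,7.79,1
-12.5,14.1,0.5,0,0,7.79,1
-10.5,15.6,0.5,0,0,7.79,1
-8.3,16.9,0.5,0,0,7.79,1
-5.9,17.9,0.5,0.1,0,7.79,1
```

View pics/w19c.png

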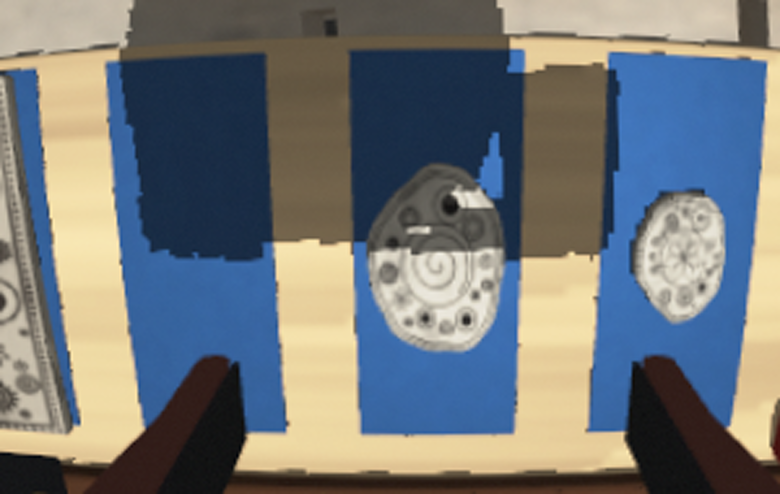

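Run:
```python
from h import *
s=sense();o=[150,100]
f=lambda n,uv,z:print(n,rect(castw(np.array(uv)/2.6+o,z,s)),castw(np.array(uv)/2.6+o,z,s).mean(0)[:2].round(4))
f('mark b',[[350,50],[524,50],[513,433],[361,434]],.012)
f('peb',[[435,164],[450,352],[368,258],[503,258]],.016)
f('mark a',[[610,55],[767,62],[733,432],[590,430]],.012)
f('chip',[[700,191],[681,322],[634,252],[724,250]],.016)
f('mark c',[[107,62],[264,53],[286,431],[146,430]],.012)
P=castw(np.array([[435,164],[450,352],[368,258],[503,258]])/2.6+o,.016,s);print(P.round(4))
```

```text
mark b [445.8  18.9 148.9  61.   -3.9] [0.4457 0.0189]
peb [447.5  20.8  58.7  40.6  35.2] [0.4468 0.0196]
mark a [453.9 110.6 151.3  62.5  -3.3] [0.4529 0.111 ]
chip [452.6 113.9  39.   33.3  33.1] [0.4511 0.1116]
mark c [439.9 -72.3 149.8  60.6  -3.8] [ 0.4395 -0.0723]
[[ 0.4118  0.0205  0.016 ]
 [ 0.4831  0.0212  0.016 ]
 [ 0.4444 -0.0062  0.016 ]
 [ 0.4478  0.0427  0.016 ]]
```

Pebble centre about (447.5,18.3) against mark b (445.8,18.9), within 2 mm. Now the half-shell.

Request:
{"method": "carry_out", "body": {
  "increments": [-19,0,0,0,0,7.8,1,-19,3,0,0,0,7.8,1,-18,6,0,0,0,7.8,1,-17,8,0,0,0,7.8,1,-16,10,0,0,0,7.8,1,-14,12,0,0,0,7.8,1,-12,14,0,0,0,7.8,1,-10,16,0,0,0,7.8,1,-8,17,0,0,0,7.8,1,-10,17,0,0.1,0,7.8,1,0,0,0,0,0,0,1,0,0,0,0,0,0,1]
}}

```text
time_s: 22.5
tool_pos: [0.6351, 0.0024, 0.1178]
eef_rot: [0.676, 0.737, -0.007, -0.01]
wrist_force: [-0.3, 0.4, 0.4]
opening: 0.0879
```

Run:
```python
from h import *
s=st();im=get_image("wrist");cv2.imwrite("pics/w20.png",im[:,:,::-1]);s=st()
```

```text
22.5 [635.1   2.4 117.8] th 94.9 F [-0.3  0.4  0.4] op 87.9 q [-0.05  0.21  1.28  0.    1.67 -0.14]
22.55 [634.8   2.4 117.6] th 94.9 F [-0.3 -0.2 -0.1] op 88.1 q [-0.05  0.21  1.28  0.    1.67 -0.14]
```

View pics/w20.png

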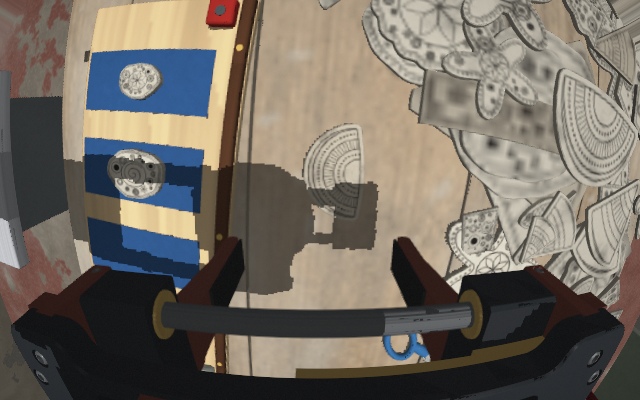

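Run:
```python
from h import *
s=sense();R=Ro.from_quat(s['eef_rot']).as_matrix()
im=cv2.imread('pics/w20.png');cv2.imwrite('pics/w20c.png',cv2.resize(im[110:240,290:390],None,fx=4.5,fy=4.5,interpolation=cv2.INTER_CUBIC))
P=castw([[357,123],[352,218],[304,167],[362,140],[360,190],[410,105]],.006,s);print(P.round(4));print(((P-s['tool_pos'])@R*1000).round(1)[:,:2])
```

```text
[[ 0.6602  0.0771  0.006 ]
 [ 0.6654 -0.0106  0.006 ]
 [ 0.6169  0.0333  0.006 ]
 [ 0.6662  0.0625  0.006 ]
 [ 0.6696  0.0169  0.006 ]
 [ 0.7062  0.0993  0.006 ]]
[[ 71.6  34.2]
 [-16.2  32. ]
 [ 31.7 -12.6]
 [ 56.6  38.9]
 [ 10.9  38.4]
 [ 89.8  82. ]]
```

View pics/w20c.png

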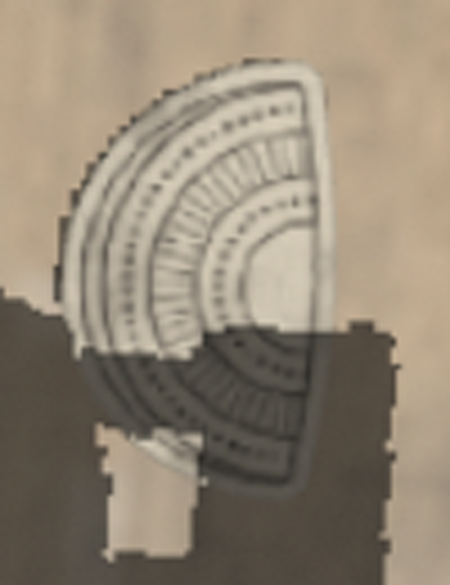

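Run:
```python
from h import *
s=sense();R=Ro.from_quat(s['eef_rot']).as_matrix()
p=np.array([[320,75],[298,490],[333,260],[62,280],[285,60],[265,492],[75,350],[130,440],[75,210],[120,130],[200,78]])/4.5+[290,110]
P=castw(p,.006,s);r=rect(P);print(P[:4].round(4),r)
c=np.array([r[0]/1000,r[1]/1000,.006]);print((c-s['tool_pos'])@R*1000)
plan(r[0],r[1],35,98,1,30)
```

```text
[[ 0.6641  0.0742  0.006 ]
 [ 0.6695 -0.0112  0.006 ]
 [ 0.6708  0.0377  0.006 ]
 [ 0.6171  0.0285  0.006 ]] [643.9  32.5  88.5  53.4  88.5]
[ 28.61831285  14.20324126 111.47319686]
pos [634.8   2.4 117.6] th 94.9 tilt [-1.33 -0.3   0.  ] dth 3.1 rows 3
9.7,3.9,27.5,0,0,-1.03,1
9.7,4,27.5,0,0,-1.03,1
9.6,4.2,27.5,-1.3,-0.3,-1.03,1
```

Run:
```python
from h import *
plan(644,31.5,30,93,1,30)
```

```text
pos [634.8   2.4 117.6] th 94.9 tilt [-1.33 -0.3   0.  ] dth -1.9 rows 4
7.1,2.9,21.9,0,0,0.48,1
7.1,2.8,21.9,0,0,0.48,1
7.1,2.8,21.9,0,0,0.48,1
7.1,2.7,21.9,-1.3,-0.3,0.48,1
```

Request:
{"method": "carry_out", "body": {
  "increments": [14,5,5,-1.3,-0.3,1.9,1,10,3,20,0,0,0,1,5,2,30,0,0,0,1,0,0,25,0,0,0,1,0,0,0,0,0,0,1]
}}

```text
time_s: 23.05
tool_pos: [0.6395, 0.034, 0.037]
eef_rot: [0.684, 0.729, 0.001, 0.001]
wrist_force: [-1.3, 0.2, -0.6]
opening: 0.0877
```

Run:
```python
from h import *
s=st();im=get_image("wrist");cv2.imwrite("pics/w21.png",im[:,:,::-1]);s=st();plan(644,31.5,4,93,1,30)
```

```text
23.05 [639.5  34.   37. ] th 93.7 F [-1.3  0.2 -0.6] op 87.7 q [ 0.    0.24  1.4  -0.    1.5  -0.06]
23.1 [640.5  34.   39.3] th 93.6 F [-0.   0.1  1. ] op 87.6 q [ 0.    0.24  1.4  -0.    1.51 -0.06]
pos [640.5  34.   39.3] th 93.6 tilt [0.27 0.02 0.  ] dth -0.6 rows 2
-1.4,1.7,17.7,0,0,0.32,1
-1.4,1.7,17.7,0.3,0,0.32,1
```

View pics/w21.png

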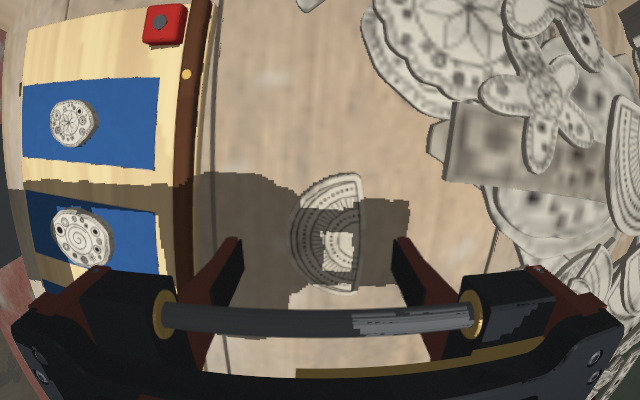

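Run:
```python
from h import *
s=sense();R=Ro.from_quat(s['eef_rot']).as_matrix()
P=castw([[362,176],[360,291],[363,232],[289,232],[354,172],[350,294]],.006,s);print(((P-s['tool_pos'])@R*1000).round(1)[:,:2])
im=cv2.imread('pics/w21.png');cv2.imwrite('pics/w21c.png',cv2.resize(im[160:305,275:380],None,fx=4,fy=4,interpolation=cv2.INTER_CUBIC))
```

```text
[[ 39.4  28.4]
 [-47.4  31.4]
 [  0.4  30.7]
 [  0.5 -19.9]
 [ 42.   23.1]
 [-49.9  24. ]]
```

View pics/w21c.png

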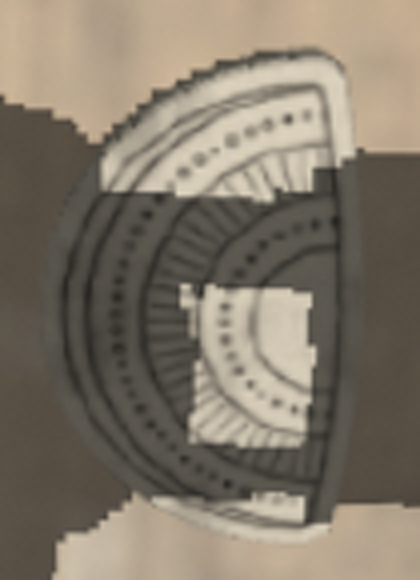

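Request:
{"method": "carry_out", "body": {
  "increments": [-4,4.5,12,0.3,0,0,1,0,0,12,0,0,0,0.95,0,0,9,0,0,0,0.9,0,0,0,0,0,0,0.85]
}}

```text
time_s: 23.5
tool_pos: [0.6476, 0.0295, 0.0091]
eef_rot: [0.684, 0.73, 0.002, 0.002]
wrist_force: [-0.8, -0.6, 0.1]
opening: 0.0757
```

Run:
```python
from h import *
s=st();plan(645,30,4,93.6,1,30)
```

```text
23.5 [647.6  29.5   9.1] th 93.7 F [-0.8 -0.6  0.1] op 75.7 q [-0.01  0.27  1.41 -0.    1.46 -0.07]
pos [647.6  29.5   9.1] th 93.7 tilt [0.34 0.06 0.  ] dth -0.1 rows 1
0.6,-2.5,5.1,0.3,0.1,0.13,1
```

Request:
{"method": "carry_out", "body": {
  "increments": [0.5,-2,4,0.3,0,0,0.85,0,0,2,0,0,0,0.8,0,0,0,0,0,0,0,0,0,0,0,0,0,0,0,0,0,0,0,0,0,0,0,0,0,0,0,0]
}}

```text
time_s: 24.1
tool_pos: [0.6462, 0.0298, 0.0041]
eef_rot: [0.684, 0.73, 0.0, 0.001]
wrist_force: [0.8, -0.3, -0.5]
opening: 0.0529
```

Run:
```python
from h import *
s=st()
```

```text
24.1 [646.2  29.8   4.1] th 93.7 F [ 0.8 -0.3 -0.5] op 52.9 q [-0.01  0.28  1.41 -0.    1.45 -0.07]
```

Request:
{"method": "carry_out", "body": {
  "increments": [0,0,0,0,0,0,0,0,0,-15,0,0,0,0,0,0,-30,0,0,0,0,0,0,-35,0,0,0,0,0,0,0,0,0,0,0]
}}

```text
time_s: 24.6
tool_pos: [0.6455, 0.0299, 0.0889]
eef_rot: [0.684, 0.73, 0.0, 0.001]
wrist_force: [0.4, -0.3, 0.6]
opening: 0.0528
```

Run:
```python
from h import *
s=st();im=get_image("wrist");cv2.imwrite("pics/w22.png",im[:,:,::-1]);s=st();plan(441,-73,90,176,0,40,8.2)
```

```text
24.6 [645.5  29.9  88.9] th 93.7 F [ 0.4 -0.3  0.6] op 52.8 q [-0.01  0.23  1.32 -0.    1.6  -0.07]
24.65 [644.5  30.   86. ] th 93.7 F [-0.7 -0.5  0.2] op 53.2 q [-0.01  0.23  1.32 -0.    1.59 -0.07]
pos [644.5  30.   86. ] th 93.7 tilt [-0.13  0.04 -0.  ] dth 82.3 rows 11
-8.1,-19.1,-0.4,0,0,-7.48,0
-5.6,-20,-0.4,0,0,-7.48,0
-2.9,-20.5,-0.4,0,0,-7.48,0
-0.2,-20.7,-0.4,0,0,-7.48,0
2.5,-20.6,-0.4,0,0,-7.48,0
5.1,-20.1,-0.4,0,0,-7.48,0
7.7,-19.3,-0.4,0,0,-7.48,0
10.1,-18.1,-0.4,0,0,-7.48,0
12.4,-16.6,-0.4,0,0,-7.48,0
14.5,-14.9,-0.4,0,0,-7.48,0
16.3,-12.9,-0.4,-0.1,0,-7.48,0
```

View pics/w22.png

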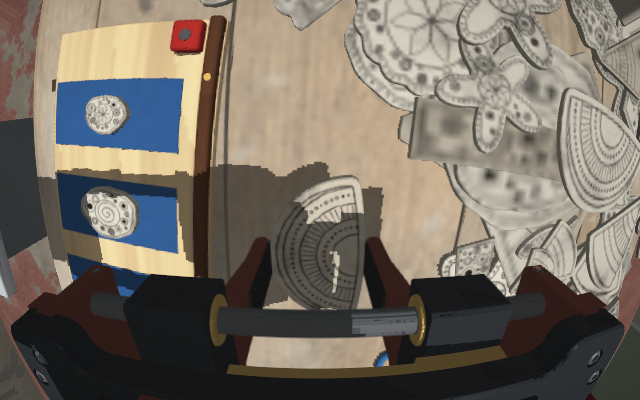

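Run:
```python
from h import *
s=sense();R=Ro.from_quat(s['eef_rot']).as_matrix();z=s['tool_pos'][2]+.003
print(((castw([[352,176],[345,312],[271,250],[365,250],[361,181]],z,s)-s['tool_pos'])@R*1000).round(1))
```

```text
[[ 46.6  17.6  -3.1]
 [-39.7  16.9  -3. ]
 [  3.8 -27.1  -2.9]
 [  3.9  26.6  -3.1]
 [ 44.   22.5  -3.1]]
```

Request:
{"method": "carry_out", "body": {
  "increments": [-8,-19,-2,0,0,-7.5,0,-6,-20,-2,0,0,-7.5,0,-3,-21,-2,0,0,-7.5,0,0,-21,-2,0,0,-7.5,0,2,-21,-2,0,0,-7.5,0,5,-20,-2,0,0,-7.5,0,8,-19,-2,0,0,-7.5,0,10,-18,-2,0,0,-7.5,0,12,-17,-2,0,0,-7.5,0,14,-15,-2,0,0,-7.5,0,13,-13,-2,0,0,-7.5,0,0,0,0,0,0,0,0]
}}

```text
time_s: 25.85
tool_pos: [0.4338, -0.0828, 0.0987]
eef_rot: [0.003, 1.0, 0.001, -0.009]
wrist_force: [0.3, 0.2, -0.8]
opening: 0.0533
```

Run:
```python
from h import *
s=st();plan(441,-73,25,176,0,40,8.2)
```

```text
25.85 [433.8 -82.8  98.7] th 179.7 F [ 0.3  0.2 -0.8] op 53.3 q [-0.26 -0.32  1.83 -0.    1.65 -1.83]
pos [433.8 -82.8  98.7] th 179.7 tilt [ 0.06 -1.07 -0.  ] dth -3.7 rows 2
-3.6,4.9,36.9,0,0,1.86,0
-3.4,5,36.9,0.1,-1.1,1.86,0
```

Request:
{"method": "carry_out", "body": {
  "increments": [-7,9.5,10,0,-1.1,3.7,0,0,0,25,0,0,0,0,0,0,25,0,0,0,0,0,0,14,0,0,0,0,0,0,0,0,0,0,0,0,0,0,0,0,0,0]
}}

```text
time_s: 26.45
tool_pos: [0.442, -0.0707, 0.0198]
eef_rot: [0.047, 0.999, 0.001, 0.0]
wrist_force: [-0.1, -0.2, -1.2]
opening: 0.0527
```

Run:
```python
from h import *
s=st();im=get_image("wrist");cv2.imwrite("pics/w23.png",im[:,:,::-1]);s=st()
cv2.imwrite('pics/w23c.png',cv2.resize(im[100:370,200:440,::-1],None,fx=2.2,fy=2.2,interpolation=cv2.INTER_CUBIC))
```

```text
26.45 [442.  -70.7  19.8] th 174.7 F [-0.1 -0.2 -1.2] op 52.7 q [-0.24 -0.28  1.94  0.    1.48 -1.71]
26.5 [442.  -70.7  19.9] th 174.7 F [-0.4 -0.3 -0.2] op 52.8 q [-0.24 -0.28  1.94  0.    1.48 -1.72]
```

View pics/w23c.png

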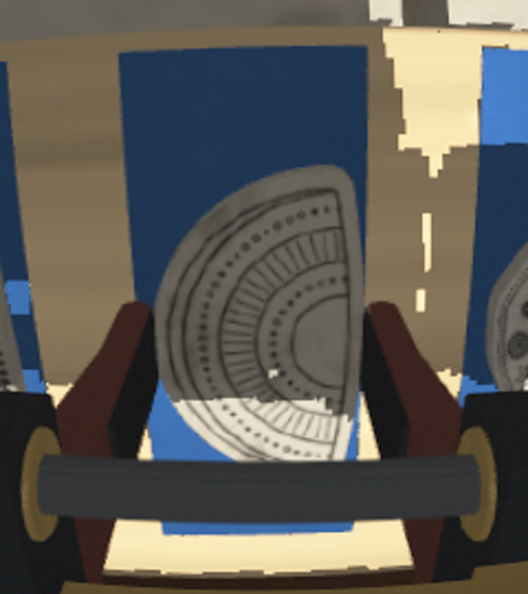

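Run:
```python
from h import *
s=sense();R=Ro.from_quat(s['eef_rot']).as_matrix()
o=[200,100]
f=lambda uv,z:print(((castw(np.array(uv)/2.2+o,z,s)-s['tool_pos'])@R*1000).round(1)[:,:2])
f([[120,54],[368,46],[352,529],[163,533]],.012)
f([[325,165],[348,180],[155,340],[362,330]],s['tool_pos'][2]+.003)
```

```text
[[ 74.7 -35. ]
 [ 76.5  27. ]
 [-73.4  30.5]
 [-75.2 -31.5]]
[[ 48.1  15.7]
 [ 44.5  21.3]
 [  1.9 -27.2]
 [  4.8  26.7]]
```

Request:
{"method": "carry_out", "body": {
  "increments": [-2,-2,0,0,0,-1.3,0,0,0,1,0,0,0,0,0,0,0,0,0,0,0,0,0,0,0,0,0,0]
}}

```text
time_s: 26.9
tool_pos: [0.446, -0.0733, 0.0217]
eef_rot: [0.035, 0.999, 0.001, 0.003]
wrist_force: [0.2, 0.6, -0.3]
opening: 0.0529
```

Run:
```python
from h import *
s=st();im=get_image("wrist");cv2.imwrite("pics/w24.png",im[:,:,::-1]);s=st()
cv2.imwrite('pics/w24c.png',cv2.resize(im[100:370,200:440,::-1],None,fx=2.2,fy=2.2,interpolation=cv2.INTER_CUBIC))
```

```text
26.9 [446.  -73.3  21.7] th 176.0 F [ 0.2  0.6 -0.3] op 52.9 q [-0.24 -0.27  1.93  0.    1.48 -1.74]
26.95 [446.  -73.4  21.7] th 176.0 F [ 0.5  0.  -0.2] op 53.0 q [-0.24 -0.27  1.93  0.    1.48 -1.74]
```

View pics/w24c.png

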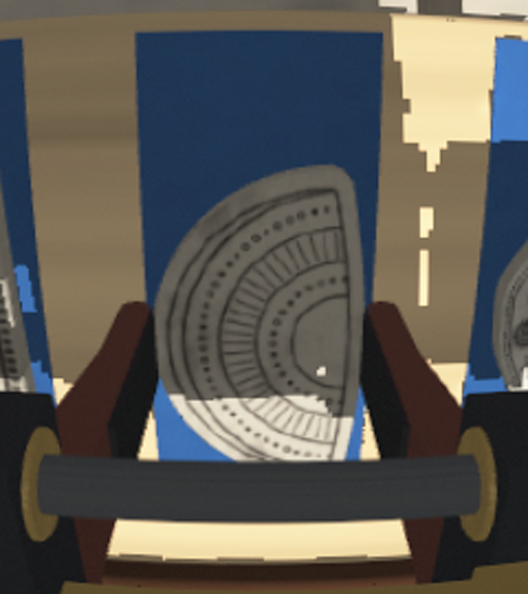

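Run:
```python
from h import *
s=sense();R=Ro.from_quat(s['eef_rot']).as_matrix()
o=[200,100]
f=lambda uv,z:print(((castw(np.array(uv)/2.2+o,z,s)-s['tool_pos'])@R*1000).round(1)[:,:2])
f([[136,33],[383,32]],.012)
f([[325,165]],s['tool_pos'][2]+.003)
```

```text
[[ 79.9 -31. ]
 [ 80.2  31.1]]
[[48.2 15.7]]
```

Request:
{"method": "carry_out", "body": {
  "increments": [1.3,0,3,0,0,0,0,0,0,2,0,0,0,0,0,0,0.5,0,0,0,0,0,0,0,0,0,0,0]
}}

```text
time_s: 27.35
tool_pos: [0.4446, -0.0733, 0.016]
eef_rot: [0.035, 0.999, 0.001, 0.003]
wrist_force: [0.0, 0.8, -0.4]
opening: 0.0529
```

Run:
```python
from h import *
s=st()
```

```text
27.35 [444.6 -73.3  16. ] th 176.0 F [ 0.   0.8 -0.4] op 52.9 q [-0.24 -0.27  1.94  0.    1.47 -1.74]
```

Request:
{"method": "carry_out", "body": {
  "increments": [0,0,0,0,0,0,0.72,0,0,0,0,0,0,0.78,0,0,0,0,0,0,0.78,0,0,-10,0,0,0,0.78,0,0,-30,0,0,0,0.78,0,0,-40,0,0,0,0.78,0,0,-40,0,0,0,1,0,0,-30,0,0,0,1,0,0,0,0,0,0,1,0,0,0,0,0,0,1]
}}

```text
time_s: 28.35
tool_pos: [0.443, -0.0733, 0.1753]
eef_rot: [0.035, 0.999, 0.001, 0.003]
wrist_force: [-0.2, 0.2, 0.9]
opening: 0.0877
```

Run:
```python
from h import *
s=st();im=get_image("wrist");cv2.imwrite("pics/w25.png",im[:,:,::-1])
cv2.imwrite('pics/w25c.png',cv2.resize(im[90:280,200:500,::-1],None,fx=2.6,fy=2.6,interpolation=cv2.INTER_CUBIC))
```

```text
28.35 [443.  -73.3 175.3] th 176.0 F [-0.2  0.2  0.9] op 87.7 q [-0.24 -0.33  1.7   0.    1.76 -1.74]
```

View pics/w25c.png

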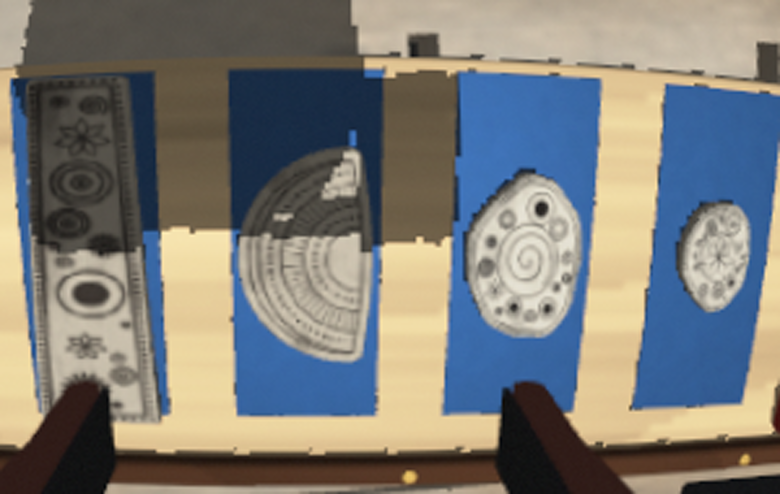

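Run:
```python
from h import *
s=sense();o=np.array([200,90])
c=lambda uv,z:castw(np.array(uv)/2.6+o,z,s)[:,:2]*1000
print('mark c',c([[230,70],[383,71],[377,415],[238,415]],.012).mean(0).round(1))
P=c([[345,148],[355,362],[238,255],[371,262],[361,155],[361,355]],.018);print('shell',P.round(1).tolist())
print('mark b',c([[458,72],[601,79],[575,412],[443,413]],.012).mean(0).round(1))
P=c([[532,172],[528,336],[466,255],[582,255]],.018);print('peb',P.round(1).tolist())
print('mark a',c([[665,86],[790,95],[741,403],[633,407]],.012).mean(0).round(1))
P=c([[730,202],[712,311],[677,250],[749,250]],.016);print('chip',P.round(1).tolist())
```

```text
mark c [441.7 -72.5]
shell [[399.0, -54.5], [490.0, -55.3], [439.8, -100.7], [446.5, -46.6], [402.2, -48.3], [487.0, -52.6]]
mark b [448.   19.5]
peb [[412.7, 21.8], [483.9, 20.4], [446.1, -6.9], [449.1, 44.2]]
mark a [454.  112.4]
chip [[429.1, 117.4], [479.9, 111.5], [449.9, 90.9], [451.8, 129.4]]
```

All four are placed. I'll move the arm aside and check from the fixed cameras.

Request:
{"method": "carry_out", "body": {
  "increments": [0,-40,0,0,0,0,1,0,-45,0,0,0,0,1,0,-45,0,0,0,0,1,0,-45,0,0,0,0,1,0,-45,0,0,0,0,1,0,-45,0,0,0,0,1,0,-45,0,0,0,0,1,0,0,0,0,0,0,1]
}}

```text
time_s: 29.2
tool_pos: [0.4174, -0.3895, 0.1595]
eef_rot: [0.032, 0.999, 0.007, -0.004]
wrist_force: [0.5, 0.9, -1.1]
opening: 0.0877
```

Run:
```python
from h import *
s=st()
im=get_image("top")[:,:,::-1];cv2.imwrite("pics/top1.png",im)
cv2.imwrite('pics/top1c.png',cv2.resize(im[170:300,235:445],None,fx=3.6,fy=3.6,interpolation=cv2.INTER_CUBIC))
im=get_image("side")[:,:,::-1];cv2.imwrite('pics/side1c.png',cv2.resize(im[130:270,270:450],None,fx=4,fy=4,interpolation=cv2.INTER_CUBIC))
```

```text
29.2 [ 417.4 -389.5  159.5] th 176.4 F [ 0.5  0.9 -1.1] op 87.7 q [-0.81  0.02  1.41  0.    1.72 -2.32]
```

View pics/top1c.png

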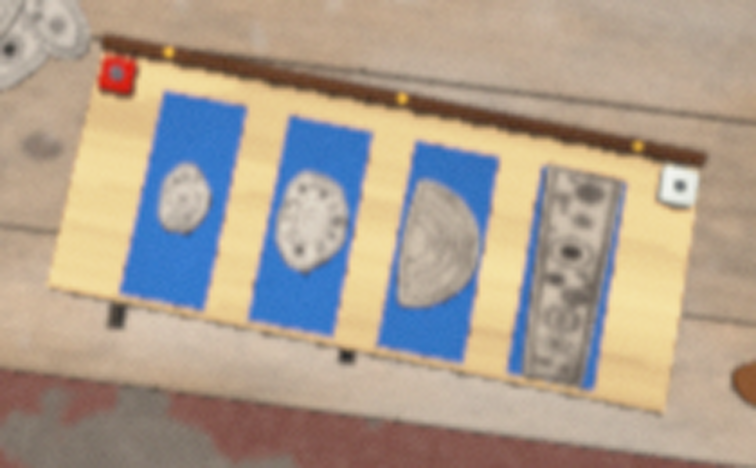

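View pics/side1c.png

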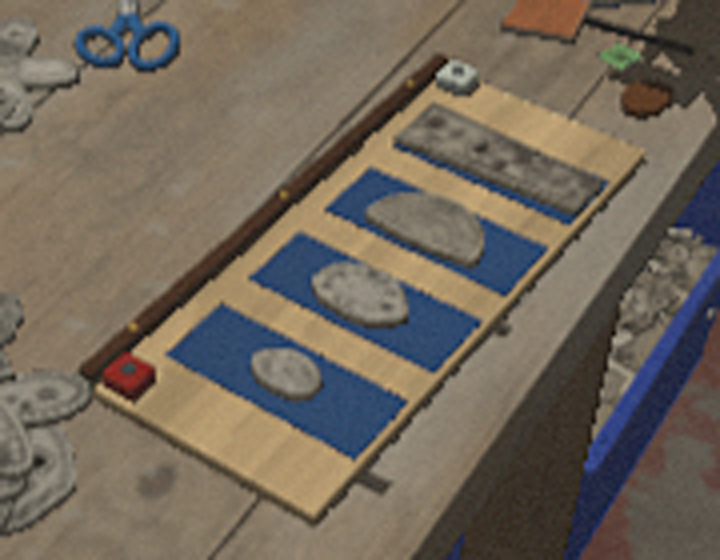

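Run:
```python
from h import *
o=np.array([235,170])
c=lambda uv,z:cast('top',(np.array(uv)+.0)/3.6+o,z)[:,:2]*1000
R=lambda uv,z:rect(np.c_[c(uv,z)/1000])
print('a',R([[163,93],[247,105],[206,311],[121,294]],.012),'chip',R([[188,162],[207,178],[210,200],[200,228],[178,234],[160,222],[157,200],[168,172]],.017))
print('b',R([[289,116],[373,130],[334,337],[250,320]],.012),'peb',R([[313,170],[342,188],[348,215],[330,258],[304,272],[280,252],[277,215],[290,180]],.018))
print('c',R([[414,142],[498,156],[462,363],[378,346]],.012),'shell',R([[428,178],[470,205],[480,240],[465,280],[412,308],[398,298],[418,182]],.018))
print('d',R([[545,165],[626,180],[594,389],[508,373]],.012),'strip',R([[552,166],[618,175],[583,388],[522,375]],.020))
```

```text
a [453.9 108.6 150.2  61.1  -3.3] chip [453.4 108.6  50.7  35.4 -11.5]
b [447.8  17.  150.1  61.1  -3.6] peb [448.8  19.   69.2  47.4 -15.5]
c [441.2 -73.9 149.3  60.7  -3.8] shell [443.  -76.6  92.6  49.8  -3.2]
d [ 435.2 -166.6  150.3   60.4   -3.6] strip [ 435.6 -165.   151.9   46.9   -4.1]
```

Run:
```python
from h import *
im=cv2.imread('pics/top1.png');hsv=cv2.cvtColor(im,cv2.COLOR_BGR2HSV)
for n,(x0,y0,x1,y1) in dict(chip=(272,210,300,240),peb=(306,212,338,250)).items():
    r=hsv[y0:y1,x0:x1];m=cv2.inRange(r,(0,0,60),(60,80,255))
    m=cv2.morphologyEx(m,cv2.MORPH_CLOSE,np.ones((5,5)))
    cs,_=cv2.findContours(m,cv2.RETR_EXTERNAL,cv2.CHAIN_APPROX_NONE);c=max(cs,key=cv2.contourArea)[:,0]+[x0,y0]
    P=cast('top',c,.018);print(n,cv2.fitEllipse((P[:,:2]*1000).astype(np.float32)))
```

```text
chip ((453.30072021484375, 109.70327758789062), (29.7716007232666, 44.22734832763672), 86.97830963134766)
peb ((455.1831359863281, 17.105012893676758), (74.19540405273438, 106.60322570800781), 80.90479278564453)
```

Run:
```python
from h import *
im=cv2.imread('pics/top1.png');hsv=cv2.cvtColor(im,cv2.COLOR_BGR2HSV)
x0,y0,x1,y1=300,205,340,255
b=cv2.inRange(hsv,(100,110,40),(130,255,255))
# board is yellow-saturated; pebble low sat
for t in (45,55,65):
    m=cv2.inRange(hsv[y0:y1,x0:x1],(0,0,60),(179,t,255));m=cv2.morphologyEx(m,cv2.MORPH_CLOSE,np.ones((3,3)))
    cs,_=cv2.findContours(m,cv2.RETR_EXTERNAL,cv2.CHAIN_APPROX_NONE);c=max(cs,key=cv2.contourArea)[:,0]+[x0,y0]
    P=cast('top',c,.018);print(t,cv2.fitEllipse((P[:,:2]*1000).astype(np.float32)))
im=cv2.imread('pics/w25.png');hsv=cv2.cvtColor(im,cv2.COLOR_BGR2HSV)
x0,y0,x1,y1=374,150,430,224
s={'tool_pos':np.array([.443,-.0733,.1753]),'eef_rot':np.array([.035,.999,.001,.003])}
for t in (55,70):
    m=cv2.inRange(hsv[y0:y1,x0:x1],(0,0,40),(179,t,255));m=cv2.morphologyEx(m,cv2.MORPH_CLOSE,np.ones((5,5)))
    cs,_=cv2.findContours(m,cv2.RETR_EXTERNAL,cv2.CHAIN_APPROX_NONE);c=max(cs,key=cv2.contourArea)[:,0]+[x0,y0]
    P=castw(c,.018,s);print('w',t,cv2.fitEllipse((P[:,:2]*1000).astype(np.float32)))
```

```text
45 ((449.1256408691406, 18.434823989868164), (55.565338134765625, 66.45060729980469), 106.410400390625)
55 ((451.145751953125, 16.29170799255371), (60.20819854736328, 68.87972259521484), 58.78837585449219)
65 ((455.12152099609375, 17.879987716674805), (64.35661315917969, 210.61141967773438), 84.83696746826172)
w 55 ((449.9338684082031, 22.500370025634766), (58.130577087402344, 74.91223907470703), 97.98452758789062)
w 70 ((448.5201721191406, 23.775062561035156), (59.85489273071289, 79.47450256347656), 86.01143646240234)
```

The automatic mask leaks onto the board, so I'll fit the pebble's outline by hand from a clean crop.

Run:
```python
from h import *
im=cv2.imread('pics/w25.png');cv2.imwrite('pics/w25p.png',cv2.resize(im[145:230,365:440],None,fx=7,fy=7,interpolation=cv2.INTER_CUBIC))
```

```text
(no output)
```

View pics/w25p.png

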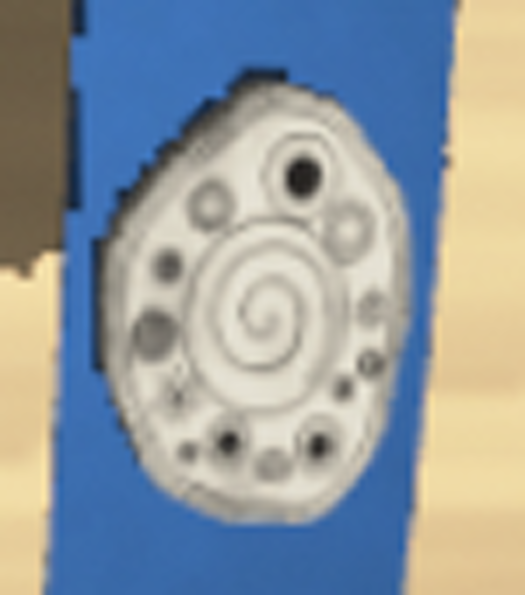

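The pebble lies along the mark to within a few degrees, and everything is centred. I'll hand in.

```bash
python3 -c "
from station import *
print(close_job())"
```

```text
the job is handed in; nothing more can be done
None
```

I placed all four clay pieces on the marks in order of length and handed the job in at about 29 s of the 88 s allowed. The red block was at the left end, so the chip is on mark a, the pebble on b, the half-shell on c and the strip on d, next to the white block. I left the brown chip and the long bar at the left where they were.

**Position:** the final top-camera check puts each piece about 3 mm or less from its mark's centre. The half-shell was furthest off, about 3 mm by both the wrist and the top camera. The top and side pictures show all pieces lying flat with the gripper well clear.

**Direction along the marks:** the strip and half-shell line up within about 1°, and the chip within about 3°.

**Where checks disagreed:**
- **Pebble angle:** the automatic outlines failed because they picked up the board as well. A rough outline traced by hand in the top view suggested it was about 12° off. The sharper wrist close-up shows about 2–3°, and I relied on that.
- **Mark positions:** the top and wrist cameras differed by up to 3 mm, so I set the final placements from close wrist views.

No wrist-force reading I took was more than about 2 N.

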